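# Hold the slip tester's plane at the set mark

## Task

Get the slip tester ready to check this card: with its plane still down, push the peak pointer by its finger knob back onto its zero stop. Then lift the plane smoothly by its end handle, without shaking the steel sled off its pencil outline, until the plane's pointer stands at the clip on the quadrant; do not go past it, as the peak pointer keeps the highest angle. Finish while still holding the plane there by the handle, with the clip, tape roll, screwdriver case and card stack left as they were.

Things in the scene. Friction and masses are not known exactly. Their poses are not given: they have to be found in the camera images.
- tester: slip-angle (inclined plane) tester, fixed to the table: aluminium base plate 150 (x) x 360 (y) mm on levelling feet, plate top at z = 30 mm. Origin on the table under it; x points to the side with the quadrant, z up. A hinged plane (320 x 120 mm, 0.5 to 0.9 kg with handle) runs from the tilt axis at its +y end towards -y, level at rest, card-faced top at z = 57 mm
- tilt_axis (a point): point on the tilt axis, which runs along the tester's x at y = +170, z = 55 mm (this point: x = 0). About it stands the upright quadrant, an aluminium arc of rim radius 150 mm, 35 mm wide, 4 mm thick, at tester x = +78 mm just beyond the plane's edge, ticks every 5 degrees from level (pointing to tester -y) upward to 35, highest point 147 mm above the table
- tilt_plane: the hinged plane; origin on the tilt axis (at point tilt_axis), frame equal to the tester's when level, handle end towards its -y; lifting that end turns it about the tester's -x, to 0.62 rad at most. Its tilt from level is the angle in question. The hinge is free: let go, it falls back. It has its own short pointer on the quadrant's face and a pin that pushes the peak pointer up with it
- plane_handle (a point): steel handle bar at the plane's free end, 12 mm thick, 96 mm clear between its side arms, parallel to the tester's x. Origin mid-bar: at rest at tester x = 0, y = -195, z = 52 mm; 365 mm from the tilt axis and 3 mm below the axis' level; 39 mm gap between bar and plane, only the table under it. Its frame turns with the plane and equals the tester's when level
- peak_pointer (a joint): angle of the peak (drag) pointer, rad: 0 = at its zero stop, level, pointing to tester -y; grows upward. It turns about the tilt axis in front of the quadrant, stays where it is left (light friction, about 0.3 N at the knob), and is pushed up by the rising plane, then reading the plane's angle to within 0.01 rad
- peak_knob (a point): point on the peak pointer's finger knob, a black peg 12 mm thick, 40 mm long, sticking out along the tester's +x near the pointer's end, from x = +90 to +130 mm; this point is on its centre line at x = +113 mm, 205 mm from the tilt axis. At zero it is at tester y = -35, z = 55 mm, only the table below it
- set_clip (a joint): angle at which the clip is clamped on the quadrant, rad, on the same scale as the plane: the set mark. The clip is stiff
- clip_mark (a point): mark at the inner end of the black clip (14 x 12 x 10 mm with a steel thumbscrew) on the quadrant's rim, 150 mm from the tilt axis
- sled: square steel sled faced with card, 64 x 64 x 11 mm with a 12 mm high stud on top, 0.2 to 0.4 kg, loose on the plane inside a 70 mm square pencil outline; origin at the centre of its underside. The outline's centre is 140 mm from the handle bar, 225 mm from the tilt axis. The card grips to about 26 degrees if the plane is not jerked; the clip is never set above 22
- tape_roll: loose roll of masking tape lying flat, 104 mm across, 25 mm high; origin at the centre of its underside; to be left alone
- driver_case: open black case with yellow trays of precision screwdrivers, lying flat, 217 (x) x 185 (y) x 30 mm; origin at the centre of its underside; to be left alone
- card_stack: stack of cut card samples, 105 (x) x 75 (y) x 22 mm; origin at the centre of its underside; to be left alone
Things that resemble listed ones, but are neither listed nor needed, are in the scene too. There is more than one size of the sled; the one meant has the size given above.

How it is judged:
By the outcome, as a careful person would: the job done as asked, in the order asked, and still so for the second after the job is handed in, while the arm keeps its last pose, push and grip.
It also fails if it takes over 51 s, if anything falls off the work surface, if the arm or the gripper's body presses on something with over 40 N, if the wrist force passes 120 N, or if a joint passes its speed limit or range.

## Robot

A 7-joint arm with a two-finger parallel gripper is mounted at the origin on the work surface. World frame = base frame: x ahead of the robot, y to its left, z up, the work surface at z = 0. Lengths are in m, angles in rad, forces in N, time in s.
With the tool pointing down it reaches from about 0.425 to 0.925 m from the base axis. Payload 6.8 kg.
Tool frame: the origin (TCP) lies where the fingers leave the gripper's body, on its centre line; the fingertips stand 73 mm ahead of it and the grasp point (between the pads) lies 54 mm ahead of it; z points along the fingers, y is the direction in which the jaws open and shut (so a half turn about z gives the same grasp; the last joint's range is limited). The gripper opens to 85 mm and grips with 20 to 120 N. Pads are 22 mm wide; open, the fingers measure 114 mm over their backs; the gripper's body (76 mm by 85 mm) begins 54 mm behind the grasp point. The pads swing forward as they close: fully open they stand 13 mm farther back than shut.
Start: joints at [-1.423, 0.477, 0.022, 1.555, -0.011, 1.109, -0.083], TCP at [0.171, 0.653, 0.304] pointing down, gripper open.
Joint ranges: [-2.96, 2.96], [-0.34, 2.1], [-1.41, 1.46], [0.24, 2.44], [-1.37, 4.51], [0.17, 1.92], [-2.96, 2.96]. Speed limits (rad/s): [2.39, 2.39, 3.14, 3.14, 3.14, 3.14, 3.14].

## Interface

Orientations are given as a rotation vector (axis times angle).
In Python, from bench import r gives the robot as it stands.
- The arm moves only by the shell command python3 -m handwheel 'ROWS' [FORCE]. ROWS is JSON, a list that holds one entry, the list of rows, each a list of 7 numbers: the shift along the world's x, y, z in m, then the turn, a rotation vector about the world's x, y, z in rad, then the finger opening in m, from 0 to 0.0854. A call has 1 to 10 rows; each row shifts and turns the commanded pose from where the row before left it; what a row does not reach is not made up. A row lasts 1/12 s, in which the tool goes at most 41.7 mm and 7.16 degrees, less where a joint would pass 70% of its speed; a pose out of reach is approached as far as the arm can. A call is refused whole if a number of a shift passes 0.0417 or a number of a turn 0.125, either way. A call with a gripper value outside its range is refused whole. The fingers move at their own pace and stop on an object; FORCE is the grip in N (left out, the last holds). Time passes only in rows, so rows that do not move let the fingers close. It gives the time, the measured TCP pose, the force and the opening at its end, in the units of the state.
- r.get_obs(): the state, without advancing time (a new reading comes with each control period).
- r.grab_frame(name): name is "scene" or "side" or "wrist"; returns (picture, depth): 420x560x3 uint8, red, green, blue; 420x560 float32, m along the optical axis (not along the pixel's ray), 0 where there is no reading.
- r.get_calibration(name): a dict with "vertical_fov" (degrees; the focal length in pixels is half the picture's height over the tangent of half this angle, whatever the lens; pixels are square), "cx", "cy" (the principal point, pixels), "R" (3x3) and "t" (3): a world point X has camera coordinates R X + t; the wrist camera has in their place "T_tool_cam" (4x4, takes a point from camera to tool coordinates, whose origin is the TCP and whose axes are the flange's). Camera axes: x right, y down, z forward; pixel columns grow to the right and rows downward; lengths in m; the calibration is good to about 2 mm. A picture is of the moment at which its call begins: read the wrist's pose just before it. get_calibration takes no time and is no camera call.
- r.hand_in(): hands the job in, once; it reports no verdict.
Trained networks look in the newest picture that a camera, given by its name, has taken for a name from the list of things; names that differ only in an ending like _2 or _b are one class to them, and where a whole thing is asked for, a point or a joint stands for the part that bears it (a point fixed in the world has none). Each returns a list of dicts, best first, with "p" (0 to 1); they miss things now and then, are a little off and sometimes report something else, mostly with a low value. They report only what shows in the picture. A call takes as long as a camera call. They do not tell look-alikes from the thing itself.
- r.masks_of(label, camera): "pixels" (420x560 bool, what is visible of it) and "at" ([column, row] in pixels, amid what is visible of it).
The state is a dict: "clock": time; "joints": joint angles; "qvel": joint speeds; "tau": joint torques, N m; "tcp_pos": TCP position; "orientation": TCP orientation; "contact_force": force on the tool from outside, world axes, zero at the start; "moment": the same for the moment, N m; "grip_width": finger opening in m.
Only numpy, scipy, OpenCV 4.12 (cv2) and the standard library are available. Lean on these libraries where they do the work, as an engineer would, in place of code of your own. Each camera call takes 0.05 s, during which the arm holds its last target.

## Working session

There is one attempt and no reset: what is moved stays moved. The work goes in short steps, Python scripts to look and compute and a shell command to move; the robot and the scene stay as the last step left them, time stands still between calls to the robot, and variables do not carry over. Pictures are saved under pics/ and viewed, and the job is handed in when it is done.

```bash
ls; mkdir -p pics
cat > h.py <<'E'
import numpy as np, cv2
from bench import r
from scipy.spatial.transform import Rotation as Ro
def cal(n,pose=None):
    c=r.get_calibration(n); f=210/np.tan(np.radians(c["vertical_fov"])/2)
    if n=="wrist":
        o=pose or r.get_obs(); T=np.eye(4); T[:3,:3]=Ro.from_rotvec(o["orientation"]).as_matrix(); T[:3,3]=o["tcp_pos"]
        M=np.linalg.inv(T@np.array(c["T_tool_cam"])); R,t=M[:3,:3],M[:3,3]
    else: R,t=np.array(c["R"]),np.array(c["t"])
    return f,c["cx"],c["cy"],R,t
def unproj(C,u,v,d):
    f,cx,cy,R,t=C; u=np.asarray(u,float);v=np.asarray(v,float);d=np.asarray(d,float)
    p=np.stack([(u-cx)/f*d,(v-cy)/f*d,d],-1); return (p-t)@R
def proj(C,X):
    f,cx,cy,R,t=C; p=np.asarray(X)@R.T+t; return np.stack([p[...,0]/p[...,2]*f+cx,p[...,1]/p[...,2]*f+cy],-1)
def ray(C,u,v,axis,val):
    a=unproj(C,u,v,0.0*np.asarray(u)); b=unproj(C,u,v,1.0+0*np.asarray(u)); s=(val-a[...,axis])/(b-a)[...,axis]; return a+(b-a)*s[...,None]
def shot(n,name):
    o=r.get_obs(); im,d=r.grab_frame(n); cv2.imwrite(f"pics/{name}.png",im[...,::-1]); np.save(f"pics/{name}.npy",d); return im,d,cal(n,o)
E
python3 - <<'E'
from h import *
for n in("scene","side","wrist"):
    im,d,C=shot(n,n+"0"); print(n,C[3].round(2).tolist(),(-C[3].T@C[4]).round(3),C[0])
    for l in("tester","tilt_plane","plane_handle","peak_knob","clip_mark","sled"):
        for m in r.masks_of(l,n)[:3]:
            px=m["pixels"]; v,u=np.nonzero(px&(d>0)); X=unproj(C,u,v,d[v,u]) if len(u) else np.zeros((1,3))
            print(l,round(m["p"],2),np.round(m["at"]),px.sum(),np.median(X,0).round(3),np.ptp(X,axis=0).round(3))
print(r.get_obs()["clock"],r.get_obs()["orientation"])
E
```

```text
pics
scene [[0.28, 0.96, 0.0], [0.83, -0.24, -0.51], [-0.49, 0.14, -0.86]] [ 1.18  -0.202  1.291] 543.3191279783174
tester 0.69 [292. 217.] 6806 [0.517 0.034 0.058] [0.268 0.436 0.186]
tilt_plane 0.6 [283. 215.] 4230 [0.501 0.005 0.059] [0.193 0.374 0.182]
plane_handle 0.65 [318. 213.] 273 [0.574 0.082 0.128] [0.103 0.213 0.18 ]
plane_handle 0.64 [282. 214.] 4375 [0.501 0.004 0.059] [0.22  0.376 0.184]
peak_knob 0.83 [309. 221.] 113 [0.596 0.032 0.173] [0.089 0.202 0.147]
sled 0.84 [303. 285.] 273 [0.687 0.006 0.009] [0.051 0.05  0.02 ]
sled 0.68 [264. 225.] 587 [ 0.519 -0.049  0.07 ] [0.074 0.074 0.033]
sled 0.68 [257. 291.] 268 [ 0.677 -0.11   0.009] [0.054 0.049 0.025]
side [[0.88, -0.48, -0.02], [-0.31, -0.54, -0.78], [0.37, 0.69, -0.62]] [-0.053 -1.012  0.99 ] 485.2489157021041
tester 0.71 [291. 218.] 4175 [0.485 0.021 0.054] [0.362 0.478 0.183]
tester 0.49 [322. 171.] 25 [0.609 0.022 0.173] [0.04  0.017 0.009]
tilt_plane 0.69 [296. 219.] 2687 [ 0.498 -0.007  0.055] [0.235 0.417 0.075]
plane_handle 0.71 [298. 217.] 2547 [ 0.496 -0.002  0.055] [0.222 0.398 0.072]
peak_knob 0.56 [324. 169.] 35 [0.608 0.022 0.172] [0.041 0.022 0.009]
wrist [[0.25, 0.97, -0.0], [0.92, -0.24, 0.32], [0.31, -0.08, -0.95]] [0.089 0.673 0.374] 334.0905267157668
1.05 [-4.00693389e-01 -3.11587443e+00 -1.27737344e-04]
```

Run:
```python
import cv2
for n in("scene0","side0"):
    im=cv2.imread(f"pics/{n}.png"); c=im[120:330,160:440]
    cv2.imwrite(f"pics/{n}c.png",cv2.resize(c,(784,588),interpolation=cv2.INTER_CUBIC))
```

```text
(no output)
```

View pics/scene0.png

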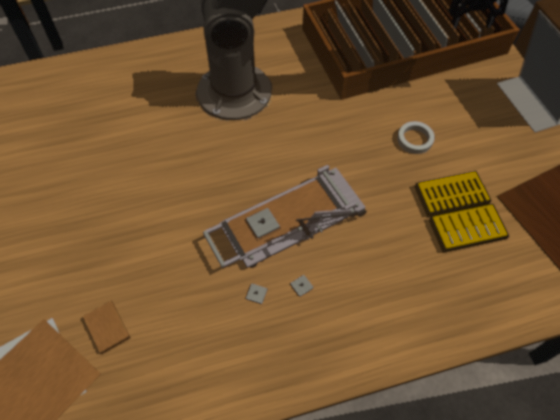

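```bash
sleep 1
```

```text
(no output)
```

View pics/scene0c.png

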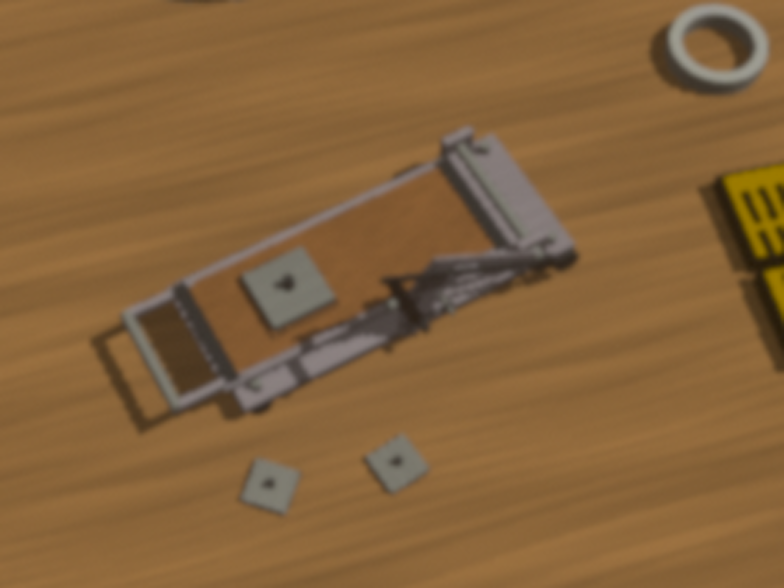

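View pics/side0c.png

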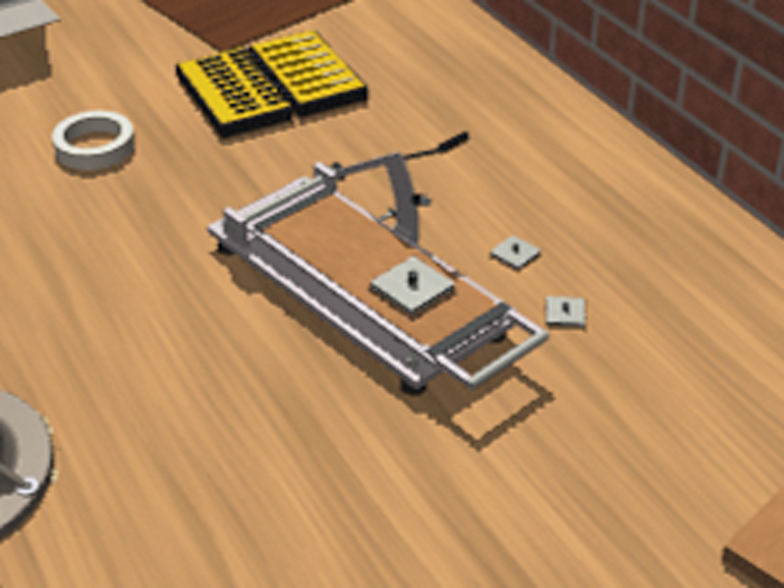

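The scene picture shows the tester around (285,215), with its handle end at (222,245). The right-sized sled is on the plane at (264,225), and two small look-alikes lie on the table at (257,292) and (302,286). In the side picture the peak pointer's knob is raised, at (324,170), and the clip is near (310,191). Next I'll fit the tester pose.

```bash
python3 - <<'E'
from h import *
P=[]
for n in("scene","side"):
    d=np.load(f"pics/{n}0.npy"); C=cal(n)
    v,u=np.mgrid[120:330,160:440]; X=unproj(C,u,v,d[120:330,160:440]).reshape(-1,3)
    k=(X[:,2]>.044)&(X[:,2]<.066)&(X[:,0]>.3)&(X[:,0]<.7)&(abs(X[:,1])<.3); X=X[k]
    # plane+handle cluster
    print(n,len(X),X.min(0),X.max(0)); P.append(X)
    print(cv2.minAreaRect((X[:,:2]*1000).astype(np.float32)))
E
python3 - <<'E'
from h import *
# model-based corner picks: scene crop px -> full (crop/2.8 + offset)
S=[((122,312),(-54,-195,58)),((178,408),(54,-195,58)),((180,286),(-60,-150,57)),((452,158),(-60,165,57)) ]
D=[((470,380),(-50,-195,58)),((547,336),(50,-195,58))]
from scipy.optimize import least_squares
def tw(p,X):
    c,s=np.cos(p[2]),np.sin(p[2]); X=np.array(X)/1000
    return np.stack([c*X[...,0]-s*X[...,1]+p[0],s*X[...,0]+c*X[...,1]+p[1],X[...,2]],-1)
for off,(n,L) in zip([0,1],[("scene",S),("side",D)]):
    C=cal(n); 
    for (a,b),X in L:
        u,v=a/2.8+160,b/2.8+120
        print(n,X,ray(C,u,v,2,X[2]/1000).round(4))
E
```

```text
scene 4687 [ 0.39858714 -0.20321266  0.04412309] [0.60121021 0.22804057 0.06599703]
((514.8108520507812, 11.12518310546875), (164.73304748535156, 409.0559997558594), 13.735028266906738)
side 2934 [ 0.39130458 -0.20656989  0.0440614 ] [0.60071366 0.20164261 0.06598201]
((509.19091796875, -3.0731658935546875), (165.85057067871094, 393.1171875), 12.446948051452637)
scene (-54, -195, 58) [ 0.4947 -0.199   0.058 ]
scene (54, -195, 58) [ 0.6029 -0.1718  0.058 ]
scene (-60, -150, 57) [ 0.4823 -0.1415  0.057 ]
scene (-60, 165, 57) [0.417  0.1465 0.057 ]
side (-50, -195, 58) [ 0.4922 -0.2015  0.058 ]
side (50, -195, 58) [ 0.595  -0.1856  0.058 ]
```

```bash
R='[0.018,-0.033,0.006,0,0,0.027,0]'; python3 -m handwheel '[[[0.018,-0.033,0.006,0,0,0.027,0],[0.018,-0.033,0.006,0,0,0.027,0],[0.018,-0.033,0.006,0,0,0.027,0],[0.018,-0.033,0.006,0,0,0.027,0],[0.018,-0.033,0.006,0,0,0.027,0],[0.018,-0.033,0.006,0,0,0.027,0],[0.018,-0.033,0.006,0,0,0.027,0],[0.018,-0.033,0.006,0,0,0.027,0],[0.018,-0.033,0.006,0,0,0.027,0]]]' 40
python3 -m handwheel '[[[0.018,-0.033,0.006,0,0,0.027,0],[0.018,-0.033,0.006,0,0,0.027,0],[0.018,-0.033,0.006,0,0,0.027,0],[0.018,-0.033,0.006,0,0,0.027,0],[0.018,-0.033,0.006,0,0,0.027,0],[0.018,-0.033,0.006,0,0,0.027,0],[0.018,-0.033,0.006,0,0,0.027,0],[0.018,-0.033,0.006,0,0,0.027,0],[0,0,0,0,0,0,0]]]'
python3 - <<'E'
from h import *
im,d,C=shot("wrist","wrist1"); print((-C[3].T@C[4]).round(3))
E
```

```text
clock: 1.8
tcp_pos: [0.3334, 0.3543, 0.3584]
orientation: [0.018, 3.141, 0.001]
contact_force: [1.2, 0.6, 0.3]
grip_width: 0.0001
clock: 2.55
tcp_pos: [0.4797, 0.0846, 0.4077]
orientation: [-0.303, 3.123, -0.003]
contact_force: [0.6, -0.2, 0.3]
grip_width: 0.0
[0.397 0.067 0.477]
```

View pics/wrist1.png

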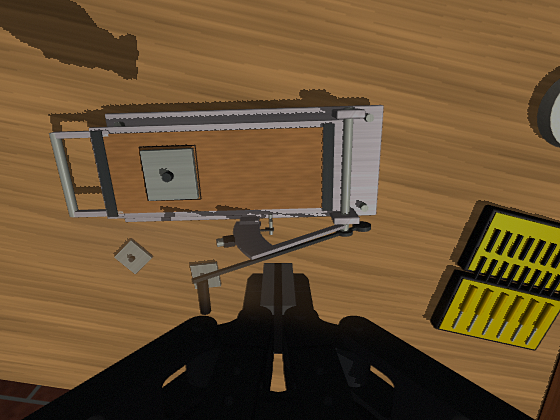

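The wrist picture shows the tester clearly. The handle bar runs from (56,133) to (70,217), the sled is at (170,174), the clip at about (238,240) and the knob at (205,292). I'll zoom in to pick points.

Run:
```python
import cv2
im=cv2.imread("pics/wrist1.png")
cv2.imwrite("pics/w1a.png",cv2.resize(im[95:245,30:230],(800,600),interpolation=cv2.INTER_CUBIC))
cv2.imwrite("pics/w1b.png",cv2.resize(im[190:330,180:380],(800,560),interpolation=cv2.INTER_CUBIC))
```

```text
(no output)
```

View pics/w1a.png

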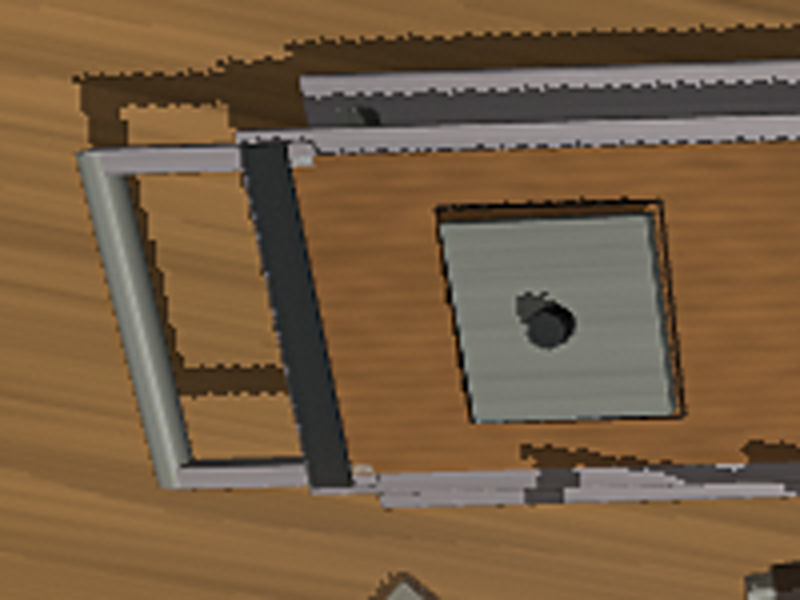

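View pics/w1b.png

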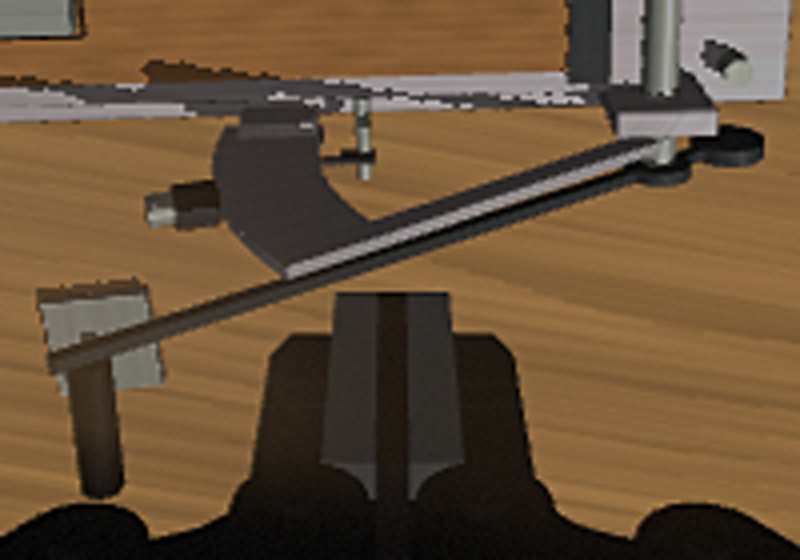

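```bash
cat >> h.py <<'E'
def tw(p,X):
    c,s=np.cos(p[2]),np.sin(p[2]); X=np.atleast_2d(np.array(X,float))/1000
    return np.stack([c*X[...,0]-s*X[...,1]+p[0],s*X[...,0]+c*X[...,1]+p[1],X[...,2]],-1)
def tl(p,W):
    c,s=np.cos(p[2]),np.sin(p[2]); W=np.atleast_2d(W); a=W[:,0]-p[0];b=W[:,1]-p[1]
    return np.stack([c*a+s*b,-s*a+c*b,W[:,2]],-1)*1000
E
python3 - <<'E'
from h import *
from scipy.optimize import least_squares
o=r.get_obs(); C=cal("wrist",o); d=np.load("pics/wrist1.npy")
P=[((437,205),(-35,-90,57)),((662,200),(-35,-20,57)),((472,422),(35,-90,57)),((685,415),(35,-20,57)),((104,157),(-52,-195,57)),((176,483),(52,-195,57))]
uv=np.array([(a/4+30,b/4+95) for (a,b),_ in P]); X=np.array([x for _,x in P])
S=least_squares(lambda p:(proj(C,tw(p,X))-uv).ravel(),[.5,-.01,.23]); p=S.x
print(p,"yawdeg",np.degrees(p[2])); print(S.fun.reshape(-1,2).round(1).tolist())
# scene check
Cs=cal("scene");q=[((122,312),(-54,-195,57)),((178,408),(54,-195,57)),((180,286),(-60,-156,57))]
print((proj(Cs,tw(p,[x for _,x in q]))-np.array([(a/2.8+160,b/2.8+120) for (a,b),_ in q])).round(1).tolist())
# measured points in tester frame
for nm,(a,b) in dict(knobtip=(100,490),knobmid=(97,440),clip=(195,205),screw=(160,210),quadtop=(240,190),ptr=(290,270),rod=(663,60),pl=(350,160)).items():
    u,v=a/4+180,b/4+190; z=d[int(round(v)),int(round(u))]; print(nm,tl(p,unproj(C,u,v,z)).round(1))
np.save("p.npy",p)
for n in("handle",): print("handle",tw(p,(0,-195,52)),"axis",tw(p,(0,170,55)))
E
```

```text
[0.50087899 0.0089982  0.22685588] yawdeg 12.997884217230308
[[1.1, 0.4], [0.8, -0.1], [1.1, -0.2], [0.9, 0.0], [-2.6, 1.1], [-1.2, -1.0]]
[[2.1, -1.2], [0.7, -2.1], [-6.1, -0.1]]
knobtip [[126.9  -1.2 174.4]]
knobmid [[111.8  -0.6 173.8]]
clip [[ 76.8  18.  102. ]]
screw [[ 76.6   7.8 105.5]]
quadtop [[75.5 31.  94.3]]
ptr [[ 78.5  50.1 144.1]]
rod [[ 47.8 167.6  61.1]]
pl [[82.6 63.8 54.7]]
handle [[ 0.54473743 -0.18100559  0.052     ]] axis [[0.46264343 0.17464252 0.055     ]]
```

Run:
```python
from h import *
p=np.load("p.npy"); o=r.get_obs(); t=np.array(o["tcp_pos"]); print(t)
prev=t
for th,dz in((33.5,14),(33.5,0),(25,0),(15,0),(5,0),(0,0)):
    a=np.radians(th); w=tw(p,(115,170-205*np.cos(a),55+205*np.sin(a)+6+dz+73))[0]; print(th,w.round(4),(w-prev).round(4)); prev=w
```

```text
[0.47831244 0.08802283 0.40687234]
33.5 [0.6131 0.0339 0.2611] [ 0.1348 -0.0541 -0.1457]
33.5 [0.6131 0.0339 0.2471] [ 0.     0.    -0.014]
25 [0.6165 0.0195 0.2206] [ 0.0033 -0.0145 -0.0265]
15 [0.6192 0.0076 0.1871] [ 0.0027 -0.0119 -0.0336]
5 [0.6206 0.0015 0.1519] [ 0.0014 -0.006  -0.0352]
0 [0.6208 0.0008 0.134 ] [ 0.0002 -0.0008 -0.0179]
```

```bash
python3 -m handwheel '[[[0.0195,-0.0083,-0.015,0,0,0.005,0],[0.0195,-0.0083,-0.015,0,0,0.005,0],[0.0195,-0.0083,-0.015,0,0,0.005,0],[0.0195,-0.0083,-0.015,0,0,0.005,0],[0.0195,-0.0083,-0.015,0,0,0.005,0],[0.0195,-0.0083,-0.015,0,0,0.005,0],[0.0195,-0.0083,-0.015,0,0,0.005,0],[0,0,-0.02,0,0,0,0],[0,0,-0.02,0,0,0,0],[0,0,0,0,0,0,0]]]'
python3 - <<'E'
from h import *
for n in("wrist","side","scene"):
    im,d,C=shot(n,n+"2")
im=cv2.imread("pics/side2.png");cv2.imwrite("pics/side2c.png",cv2.resize(im[120:260,220:400],(771,600),interpolation=cv2.INTER_CUBIC))
print(r.get_obs()["tcp_pos"])
E
```

```text
clock: 3.43
tcp_pos: [0.6111, 0.0352, 0.2565]
orientation: [0.374, -3.112, -0.0]
contact_force: [-1.6, -0.7, -0.5]
grip_width: 0.0001
[0.61343156 0.03479969 0.26165697]
```

View pics/wrist2.png

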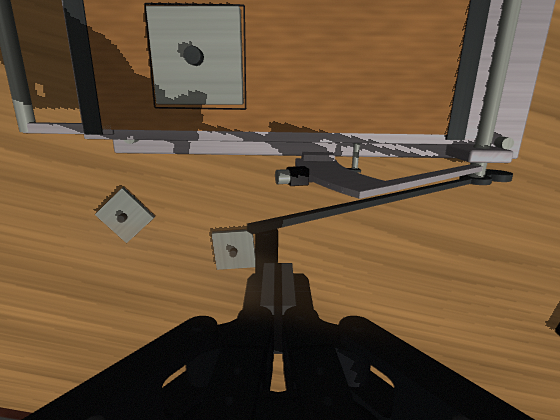

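View pics/side2c.png

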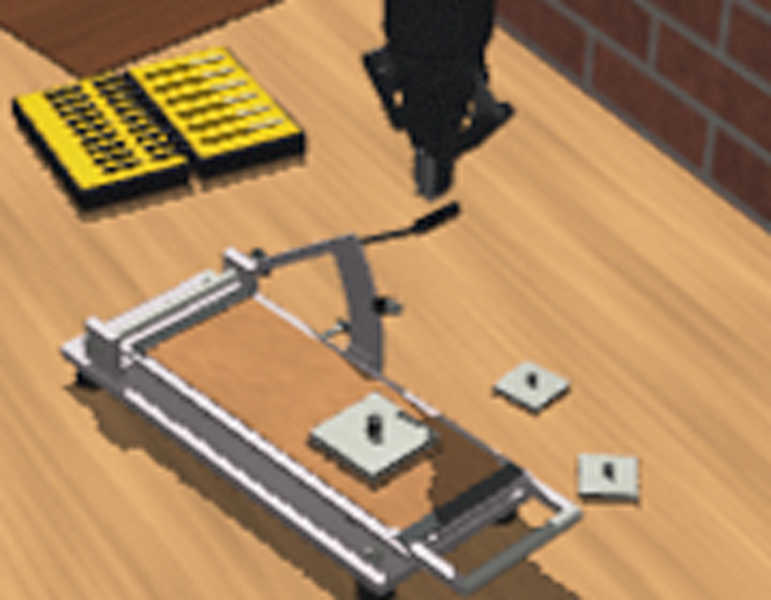

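Run:
```python
from h import *
p=np.load("p.npy"); o=r.get_obs(); C=cal("wrist",o); d=np.load("pics/wrist2.npy")
for u,v in((258,240),(265,240),(272,240),(265,250),(265,258),(252,226)):
    print(u,v,tl(p,unproj(C,u,v,d[v,u])).round(1))
print("tip",tl(p,np.array(o["tcp_pos"])+[0,0,-.073]).round(1), Ro.from_rotvec(o["orientation"]).as_matrix().round(3).tolist())
# clip
for u,v in((295,178),(280,177),(303,177),(300,172)):
    print("clip",u,v,tl(p,unproj(C,u,v,d[v,u])).round(1))
```

```text
258 240 [[ 98.4 -11.4 178.7]]
265 240 [[ 97.5  -7.8 180.4]]
272 240 [[ 97.8  -4.4 179.8]]
265 250 [[103.2  -7.9 179.9]]
265 258 [[107.5  -7.8 180.1]]
252 226 [[ 89.9 -14.1 181.4]]
tip [[115.5  -0.2 188.7]] [[-0.972, -0.237, 0.0], [-0.237, 0.972, 0.0], [-0.001, 0.0, -1.0]]
clip 295 178 [[ 82.8   9.9 109.3]]
clip 280 177 [[ 81.7  -0.3 111.4]]
clip 303 177 [[ 82.5  15.5 107.3]]
clip 300 172 [[ 30.8  -2.3 331.5]]
```

Run:
```python
from h import *
from scipy.optimize import least_squares
o={"tcp_pos":[0.4797,0.0846,0.4077],"orientation":[-0.303,3.123,-0.003]}; C=cal("wrist",o); d=np.load("pics/wrist1.npy")
P=[((437,205),(-35,-90,57)),((662,200),(-35,-20,57)),((472,422),(35,-90,57)),((685,415),(35,-20,57)),((104,157),(-52,-195,57)),((176,483),(52,-195,57))]
uv=np.array([(a/4+30,b/4+95) for (a,b),_ in P]); X=np.array([x for _,x in P])
S=least_squares(lambda p:(proj(C,tw(p,X))-uv).ravel(),[.5,-.01,.23]); p=S.x; print(p,S.fun.reshape(-1,2).round(1).tolist())
for nm,(a,b) in dict(knobmid=(97,440),clip=(195,205),screw=(160,210),ptr=(290,270),rod=(663,60)).items():
    u,v=a/4+180,b/4+190; z=d[int(round(v)),int(round(u))]; print(nm,tl(p,unproj(C,u,v,z)).round(1))
im,d,C=shot("wrist","wrist3")
uv=np.array([(144.5,3.5),(244.5,2),(150,109.5),(246,107)])
S=least_squares(lambda p:(proj(C,tw(p,X[:4]))-uv).ravel(),[.5,-.01,.23]); q=S.x; print("q",q,S.fun.reshape(-1,2).round(1).tolist())
for pp in(p,q):
  for u,v in((265,240),(265,258),(252,226),(295,178),(15,60),(490,60)):
    print(u,v,tl(pp,unproj(C,u,v,d[v,u])).round(1))
  print("tip",tl(pp,np.array(r.get_obs()["tcp_pos"])+[0,0,-.073]).round(1),"handle",tw(pp,(0,-195,52)))
np.save("p.npy",q); np.save("q1.npy",p)
```

```text
[0.50304539 0.00462676 0.22458036] [[1.0, 0.4], [0.6, 0.0], [1.0, -0.3], [0.7, -0.0], [-2.4, 1.1], [-1.0, -1.2]]
knobmid [[111.3   0.2 175. ]]
clip [[ 76.5  18.6 103. ]]
screw [[ 76.3   8.5 106.5]]
ptr [[ 78.1  50.8 145.1]]
rod [[ 47.6 168.2  61.9]]
q [0.50626602 0.00114756 0.23031808] [[-0.3, 0.1], [-2.5, 2.6], [4.9, -3.5], [-1.8, -0.1]]
265 240 [[ 99.   -3.1 174.6]]
265 258 [[109.1  -3.  174.8]]
252 226 [[157.2 -22.6   7.3]]
295 178 [[ 82.5  15.1 105.4]]
15 60 [[   6.5 -195.3   57.7]]
490 60 [[  0.9 161.9  56.1]]
tip [[114.6   4.6 189.3]] handle [[ 0.54647136 -0.18547633  0.052     ]]
265 240 [[ 96.6   0.5 174.6]]
265 258 [[106.8   0.4 174.8]]
252 226 [[154.7 -19.4   7.3]]
295 178 [[ 80.3  18.7 105.4]]
15 60 [[   3.  -191.2   57.7]]
490 60 [[ -0.5 166.   56.1]]
tip [[112.3   8.1 189.3]] handle [[ 0.55078203 -0.18870324  0.052     ]]
```

View pics/wrist3.png

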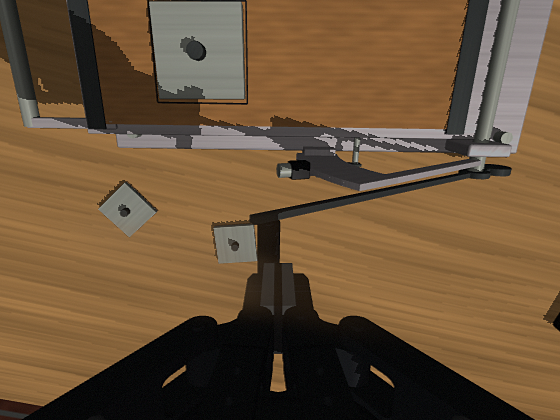

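```bash
cp q1.npy p.npy; python3 -m handwheel '[[[0.0013,-0.0055,-0.008,0,0,0,0],[0,0,-0.005,0,0,0,0],[0.001,-0.005,-0.009,0,0,0,0],[0.001,-0.005,-0.009,0,0,0,0],[0.001,-0.004,-0.009,0,0,0,0],[0.001,-0.004,-0.01,0,0,0,0],[0.001,-0.004,-0.01,0,0,0,0],[0.001,-0.003,-0.01,0,0,0,0],[0,0,0,0,0,0,0]]]'
python3 - <<'E'
from h import *
shot("side","side4"); im,d,C=shot("wrist","wrist4")
p=np.load("p.npy");print("tip",tl(p,np.array(r.get_obs()["tcp_pos"])+[0,0,-.073]).round(1))
im=cv2.imread("pics/side4.png");cv2.imwrite("pics/side4c.png",cv2.resize(im[120:260,220:400],(771,600),interpolation=cv2.INTER_CUBIC))
E
```

```text
clock: 4.38
tcp_pos: [0.6195, 0.0024, 0.1882]
orientation: [0.371, -3.116, 0.001]
contact_force: [0.2, -0.0, -0.3]
grip_width: 0.0001
tip [[114.1 -27.4 117.2]]
```

View pics/side4c.png

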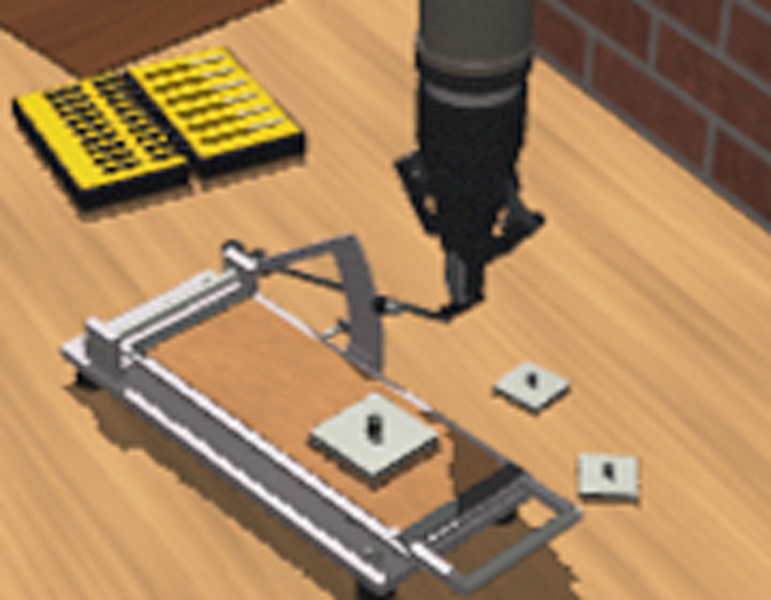

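View pics/wrist4.png

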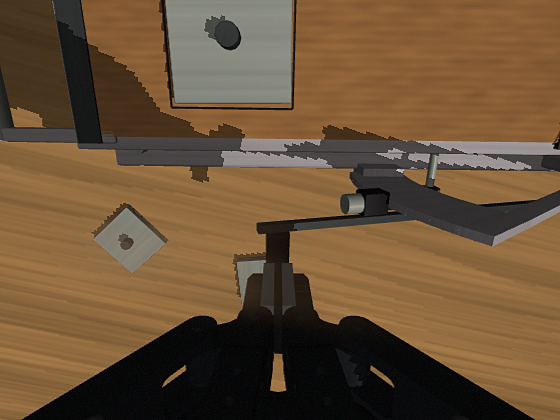

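The pointer follows the finger, with the knob now under the fingertips. I'll continue down the arc.

```bash
python3 -m handwheel '[[[0.0005,-0.003,-0.01,0,0,0,0],[0.0005,-0.002,-0.01,0,0,0,0],[0.0005,-0.001,-0.01,0,0,0,0],[0,-0.001,-0.01,0,0,0,0],[0,0,-0.008,0,0,0,0],[0,0,-0.004,0,0,0,0],[0,0,0,0,0,0,0]]]'
python3 -m handwheel '[[[0,0,-0.002,0,0,0,0],[0,0,0,0,0,0,0]]]'
```

```text
clock: 5.07
tcp_pos: [0.6213, -0.0034, 0.1374]
orientation: [0.373, -3.117, -0.0]
contact_force: [-0.3, -0.0, -0.9]
grip_width: 0.0003
clock: 5.23
tcp_pos: [0.6222, -0.0034, 0.1369]
orientation: [-0.373, 3.119, 0.0]
contact_force: [1.0, 0.7, 0.4]
grip_width: -0.0001
```

```bash
python3 -m handwheel '[[[0,0,-0.002,0,0,0,0],[0,0,0,0,0,0,0]]]'; python3 -m handwheel '[[[0,0,-0.002,0,0,0,0],[0,0,0,0,0,0,0]]]'
```

```text
clock: 5.4
tcp_pos: [0.6222, -0.0035, 0.135]
orientation: [-0.373, 3.119, 0.0]
contact_force: [0.9, 0.3, 0.2]
grip_width: -0.0001
clock: 5.57
tcp_pos: [0.6225, -0.0035, 0.1333]
orientation: [-0.373, 3.118, 0.0]
contact_force: [-0.6, 0.1, 3.7]
grip_width: 0.0
```

```bash
python3 -m handwheel '[[[0,0,-0.001,0,0,0,0],[0,0,0,0,0,0,0],[0,0,0,0,0,0,0]]]'
python3 - <<'E'
from h import *
o=r.get_obs();print(np.round(o["contact_force"],2),o["tcp_pos"])
shot("wrist","wrist5");shot("side","side5")
im=cv2.imread("pics/side5.png");cv2.imwrite("pics/side5c.png",cv2.resize(im[120:260,220:400],(771,600),interpolation=cv2.INTER_CUBIC))
E
```

```text
clock: 5.82
tcp_pos: [0.6225, -0.0035, 0.133]
orientation: [-0.373, 3.118, 0.001]
contact_force: [-2.6, -0.5, 8.5]
grip_width: 0.0002
[-2.58 -0.48  8.52] [ 0.62254358 -0.00350186  0.13296941]
```

View pics/side5c.png

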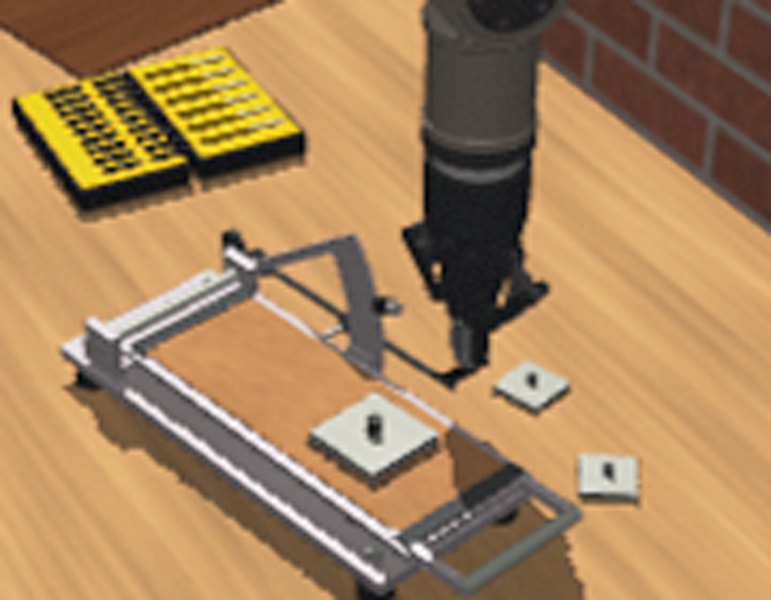

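View pics/wrist5.png

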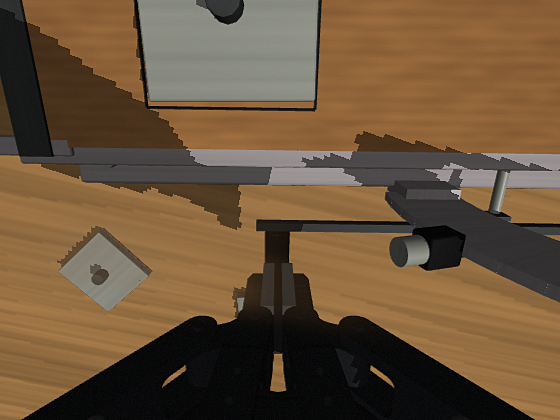

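The pointer is level and the finger meets the stop with 8.5 N, so the knob is at zero. I'll back off and measure the clip.

```bash
python3 -m handwheel '[[[0,0,0.01,0,0,0,0],[0,-0.01,0.025,0,0,0,0],[0,-0.01,0.03,0,0,0,0],[0,-0.01,0.03,0,0,0,0],[0,-0.01,0.03,0,0,0,0],[0,0,0,0,0,0,0],[0,0,0,0,0,0,0],[0,0,0,0,0,0,0]]]'
python3 - <<'E'
from h import *
print(np.round(r.get_obs()["joints"],3))
im,d,C=shot("wrist","wrist6"); import pickle; pickle.dump(C,open("pics/wrist6.pk","wb"))
cv2.imwrite("pics/wrist6c.png",cv2.resize(cv2.imread("pics/wrist6.png")[100:250,280:480],(800,600),interpolation=cv2.INTER_CUBIC))
E
```

```text
clock: 6.58
tcp_pos: [0.6217, -0.0432, 0.2568]
orientation: [0.373, -3.119, -0.001]
contact_force: [-0.1, 0.9, -0.5]
grip_width: -0.0003
[-0.342  0.463  0.421  1.754 -0.223  0.972  1.975]
```

View pics/wrist6.png

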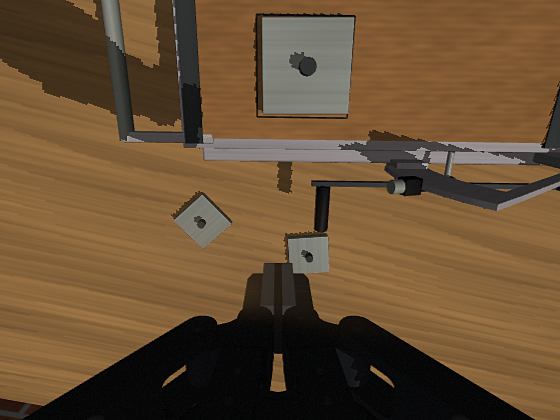

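View pics/wrist6c.png

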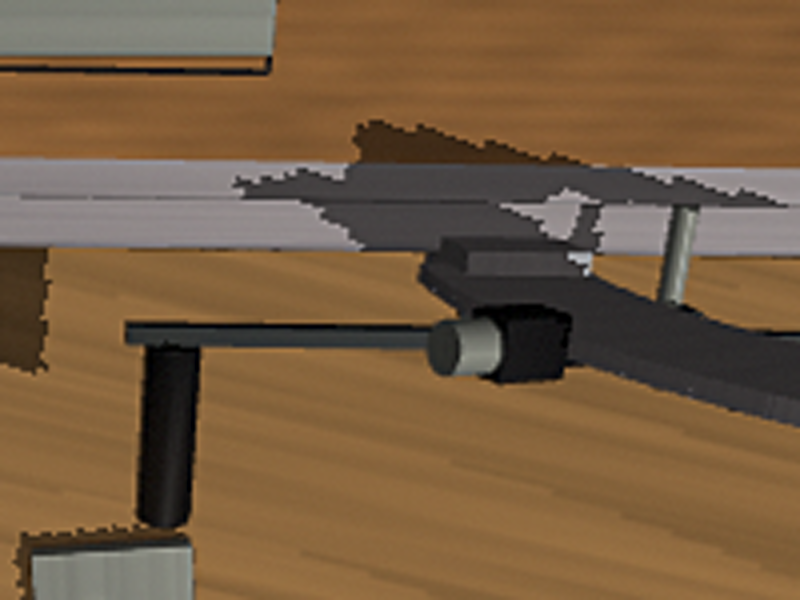

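Run:
```python
from h import *
import pickle
C=pickle.load(open("pics/wrist6.pk","rb")); d=np.load("pics/wrist6.npy"); p=np.load("p.npy")
def rt(X): 
    y=170-X[...,1]; z=X[...,2]-55; return np.stack([X[...,0],np.hypot(y,z),np.degrees(np.arctan2(z,y))],-1)
for a,b in((512,310),(560,312),(505,340),(560,345),(510,372),(555,372),(535,340),(475,345),(445,345),(600,300),(600,340),(440,265),(680,370),(165,450),(165,400),(300,333)):
    u,v=a/4+280,b/4+100; X=tl(p,unproj(C,u,v,d[int(round(v)),int(round(u))]))[0]; print((a,b),X.round(1),rt(X).round(1))
print([m["p"] for m in r.masks_of("clip_mark","wrist")])
```

```text
(512, 310) [ 71.2  14.6 102.3] [ 71.2 162.4  16.9]
(560, 312) [ 71.9  23.8 100.2] [ 71.9 153.   17.2]
(505, 340) [ 75.8  13.1 105.1] [ 75.8 164.7  17.7]
(560, 345) [ 77.7  24.5 100.8] [ 77.7 152.6  17.5]
(510, 372) [ 81.6  14.9 104.7] [ 81.6 162.9  17.7]
(555, 372) [ 82.3  23.9 101.8] [ 82.3 153.4  17.8]
(535, 340) [ 76.1  18.7 103.9] [ 76.1 159.   17.9]
(475, 345) [ 76.4   7.5 106.6] [ 76.4 170.5  17.6]
(445, 345) [ 77.2   3.3 104. ] [ 77.2 173.7  16.4]
(600, 300) [75.7 43.3 72.7] [ 75.7 127.9   7.9]
(600, 340) [ 75.6  29.3 105.1] [ 75.6 149.4  19.6]
(440, 265) [75.9 23.1 38.5] [ 75.9 147.8  -6.4]
(680, 370) [ 75.5  33.6 124.2] [ 75.5 152.9  26.9]
(165, 450) [112.2 -37.3  59.6] [112.2 207.4   1.3]
(165, 400) [100.7 -38.2  61.1] [100.7 208.2   1.7]
(300, 333) [ 86.7 -10.7  58.1] [ 86.7 180.7   1. ]
[0.95]
```

```bash
python3 -m handwheel '[[[0.002,0.005,0.001,0,0,0.12,0],[0.002,0.005,0.001,0,0,0.12,0],[0.002,0.005,0.001,0,0,0.12,0],[0.002,0.005,0.001,0,0,0.12,0],[0.002,0.005,0.001,0,0,0.12,0],[0.002,0.005,0.001,0,0,0.12,0],[0.002,0.005,0.001,0,0,0.12,0],[0.002,0.005,0.001,0,0,0.12,0],[0.002,0.005,0.001,0,0,0.12,0],[0.002,0.005,0.001,0,0,0.12,0]]]'
python3 -m handwheel '[[[0.002,0.005,0.001,0,0,0.12,0],[0.002,0.005,0.001,0,0,0.12,0],[0.002,0.005,0.001,0,0,0.12,0],[0.002,0.005,0.001,0,0,0.12,0],[0.002,0.005,0.001,0,0,0.12,0],[0.002,0.005,0.001,0,0,0.12,0],[0.002,0.005,0.001,0,0,0.12,0],[0.002,0.005,0.001,0,0,0.12,0],[0.002,0.005,0.001,0,0,0.12,0],[0.002,0.005,0.001,0,0,0.12,0]]]'
python3 -m handwheel '[[[0.002,0.005,0.001,0,0,0.12,0],[0.002,0.005,0.001,0,0,0.12,0],[0.002,0.005,0.001,0,0,0.12,0],[0.002,0.005,0.001,0,0,0.12,0],[0.002,0.005,0.001,0,0,0.12,0],[0.002,0.005,0.001,0,0,0.13,0]]]'
python3 - <<'E'
from h import *
o=r.get_obs(); print(np.round(o["joints"],3),Ro.from_rotvec(o["orientation"]).as_matrix().round(3).tolist())
E
```

```text
clock: 7.52
tcp_pos: [0.6415, 0.0075, 0.2653]
orientation: [2.076, -2.355, -0.003]
contact_force: [0.6, 0.1, -0.0]
grip_width: 0.0
clock: 8.35
tcp_pos: [0.633, 0.0844, 0.2306]
orientation: [2.853, -1.177, 0.038]
contact_force: [0.3, 1.0, -1.5]
grip_width: 0.0
[ 0.577  0.963 -1.404  1.653  1.003  1.435  2.958] [[0.709, -0.705, 0.002], [-0.704, -0.708, -0.06], [0.044, 0.041, -0.998]]out of range: row 6 has 0.13, outside -0.125 to 0.125
```

Run:
```python
from h import *
im,d,C=shot("wrist","wrist7"); import pickle; pickle.dump(C,open("pics/wrist7.pk","wb"))
print(r.get_obs()["tcp_pos"],r.get_obs()["clock"])
```

```text
[0.6264726  0.09510082 0.23038748] 8.4
```

View pics/wrist7.png

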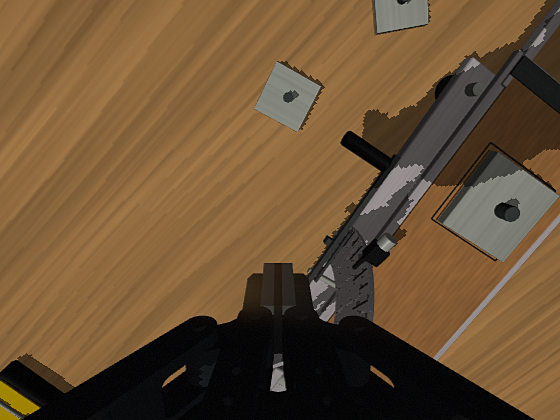

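```bash
python3 -m handwheel '[[[0.006,-0.006,0.002,0,0,-0.05,0],[0.006,-0.006,0.002,0,0,-0.05,0],[0.006,-0.006,0.002,0.05,0.05,-0.05,0],[0.006,-0.006,0.002,0.05,0.05,-0.05,0],[0.006,-0.006,0.002,0.05,0.05,0,0],[0.006,-0.006,0.002,0.05,0.05,0,0],[0.006,-0.006,0,0.05,0.05,0,0],[0.006,-0.006,0,0.05,0.05,0,0],[0,0,0,0,0,0,0],[0,0,0,0,0,0,0]]]'
python3 - <<'E'
from h import *
o=r.get_obs(); print(o["tcp_pos"],np.round(o["joints"],3),np.abs(o["qvel"]).max())
im,d,C=shot("wrist","wrist8"); import pickle; pickle.dump(C,open("pics/wrist8.pk","wb"))
E
```

```text
clock: 9.23
tcp_pos: [0.6648, 0.0696, 0.2397]
orientation: [-2.652, 1.478, 0.554]
contact_force: [-1.3, 1.5, 0.6]
grip_width: 0.0001
[0.66475728 0.06957994 0.23971085] [ 0.595  1.096 -1.409  1.399  0.714  1.568  2.958] 0.029376455478508062
```

View pics/wrist8.png

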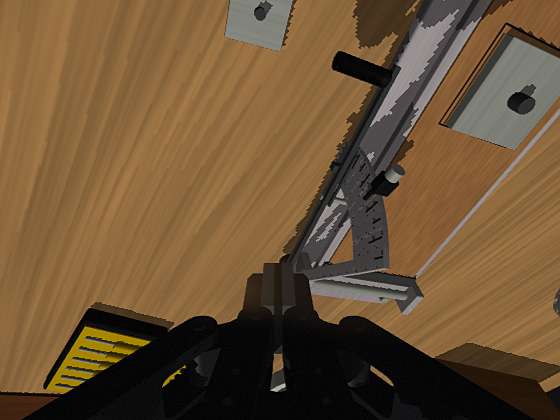

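Run:
```python
import cv2
im=cv2.imread("pics/wrist8.png")[145:295,290:430]
cv2.imwrite("pics/w8c.png",cv2.resize(im,None,fx=4,fy=4,interpolation=cv2.INTER_CUBIC))
```

```text
(no output)
```

View pics/w8c.png

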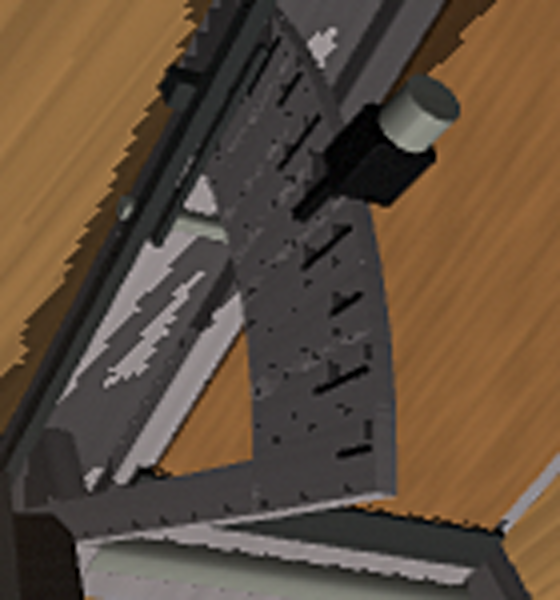

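Run:
```python
from h import *
import pickle
C=pickle.load(open("pics/wrist8.pk","rb")); p=np.load("p.npy")
n=np.array([np.cos(p[2]),np.sin(p[2]),0])
def face(a,b,x=.080):
    u,v=a/4+290,b/4+145; A=unproj(C,u,v,0.);B=unproj(C,u,v,1.); k=(x+n@[p[0],p[1],0]-n@A)/(n@(B-A)); return tl(p,A+(B-A)*k)[0]
from scipy.optimize import least_squares
T={0:[(247,92),(280,40)],5:[(280,103),(301,73)],10:[(280,165),(320,118)],20:[(303,267),(352,228)],25:[(333,312),(362,293)],30:[(315,392),(368,370)],35:[(338,456),(372,448)]}
M=[(295,217),(330,182)]
def ang(q,X): y,z=q[0]-X[1],X[2]-q[1]; return np.degrees(np.arctan2(z,y)),np.hypot(y,z)
for x in(.079,.080,.082):
    S=least_squares(lambda q:[ang(q,face(*e,x))[0]+q[2]*0-t for t,L in T.items() for e in L],[170,55,0])
    print(x,S.x.round(1),S.fun.round(1))
    for q in([170,55],S.x): print("  mark",[np.round(ang(q,face(*e,x)),1) for e in M],"ticks",[ [t]+[np.round(ang(q,face(*e,x)),1).tolist() for e in L] for t,L in T.items()])
```

```text
0.079 [169.8  53.9   0. ] [-0.3  0.3 -0.1  0.1 -0.2  0.2 -0.1  0.2 -0.1 -0.1 -0.   0.1  0.   0. ]
  mark [array([ 14.9, 136.5]), array([ 15.1, 147.5])] ticks [[0, [-0.7, 136.5], [-0.1, 149.6]], [5, [4.5, 142.4], [4.7, 150.0]], [10, [9.3, 136.5], [9.8, 149.9]], [20, [19.4, 135.8], [19.7, 150.2]], [25, [24.5, 142.0], [24.5, 150.0]], [30, [29.5, 135.3], [29.7, 149.6]], [35, [34.6, 141.1], [34.6, 149.8]]]
  mark [array([ 15.3, 136.6]), array([ 15.5, 147.6])] ticks [[0, [-0.3, 136.3], [0.3, 149.4]], [5, [4.9, 142.3], [5.1, 149.9]], [10, [9.8, 136.5], [10.2, 149.9]], [20, [19.9, 136.0], [20.2, 150.4]], [25, [24.9, 142.3], [24.9, 150.3]], [30, [30.0, 135.7], [30.1, 150.0]], [35, [35.0, 141.6], [35.0, 150.3]]]
0.08 [168.   55.6   0. ] [-0.3  0.3 -0.1  0.1 -0.2  0.2 -0.1  0.2 -0.1 -0.1 -0.   0.1  0.   0. ]
  mark [array([ 15.4, 137.6]), array([ 15.6, 148.5])] ticks [[0, [-0.0, 137.3], [0.5, 150.2]], [5, [5.1, 143.2], [5.3, 150.8]], [10, [9.9, 137.5], [10.3, 150.8]], [20, [19.8, 137.0], [20.1, 151.3]], [25, [24.8, 143.3], [24.8, 151.2]], [30, [29.8, 136.7], [29.9, 150.9]], [35, [34.7, 142.5], 
[... 334 characters left out ...]
4  59.    0. ] [-0.3  0.3 -0.1  0.1 -0.2  0.2 -0.1  0.2 -0.1 -0.1 -0.   0.1  0.   0. ]
  mark [array([ 16.3, 140. ]), array([ 16.4, 150.7])] ticks [[0, [1.4, 138.9], [1.8, 151.7]], [5, [6.3, 145.0], [6.4, 152.5]], [10, [11.0, 139.6], [11.3, 152.7]], [20, [20.6, 139.5], [20.8, 153.6]], [25, [25.4, 145.9], [25.4, 153.6]], [30, [30.2, 139.4], [30.3, 153.4]], [35, [35.0, 145.2], [35.0, 153.8]]]
  mark [array([ 15.3, 133.5]), array([ 15.5, 144.2])] ticks [[0, [-0.3, 133.2], [0.3, 146.0]], [5, [4.9, 139.0], [5.1, 146.5]], [10, [9.8, 133.4], [10.2, 146.5]], [20, [19.9, 132.9], [20.2, 146.9]], [25, [24.9, 139.1], [24.9, 146.9]], [30, [30.0, 132.6], [30.1, 146.6]], [35, [35.0, 138.3], [35.0, 146.9]]]
```

Run:
```python
from h import *
import pickle
C=pickle.load(open("pics/wrist8.pk","rb")); p=np.load("p.npy"); d=np.load("pics/wrist8.npy"); im=cv2.imread("pics/wrist8.png")
for v in range(168,202,2):
    row=[]
    for u in range(360,402,3):
        X=tl(p,unproj(C,u,v,d[v,u]))[0]; y,z=170-X[1],X[2]-54.2
        row.append(f"{X[0]:.0f},{np.hypot(y,z):.0f},{np.degrees(np.arctan2(z,y)):.1f},{im[v,u].mean():.0f}")
    print(v," ".join(row))
cv2.imwrite("pics/w8d.png",cv2.resize(im[165:205,355:410],None,fx=14,fy=14,interpolation=cv2.INTER_NEAREST))
```

```text
168 80,144,4.3,54 80,147,5.7,66 79,149,6.7,66 80,152,8.3,53 77,152,7.8,51 61,142,0.1,36 59,144,0.6,80 56,144,0.1,73 54,145,0.4,76 52,146,0.8,24 83,172,16.0,45 81,173,16.2,50 79,174,16.2,52 77,174,15.8,53
170 80,144,5.2,4 80,146,6.5,65 80,149,8.0,62 80,152,9.2,62 78,152,8.8,50 60,141,0.4,46 58,142,0.3,76 55,143,0.5,81 53,143,0.4,84 83,169,15.7,31 83,172,16.6,67 82,173,16.9,78 79,173,16.6,48 77,173,16.3,49
172 80,143,5.7,66 80,145,7.0,65 80,148,8.3,61 80,150,9.3,63 79,152,9.9,50 60,140,0.7,76 56,140,0.1,79 84,165,15.1,4 82,166,15.2,0 83,170,16.5,59 82,171,16.7,85 82,173,17.3,105 80,174,17.3,54 78,174,17.0,49
174 80,142,6.4,65 80,144,7.4,65 80,148,9.1,33 80,151,10.3,0 79,152,10.9,53 76,152,10.4,64 83,161,14.6,29 83,164,15.4,2 83,166,15.9,22 83,168,16.7,74 82,171,17.3,98 81,172,17.5,114 80,173,17.8,145 79,174,17.9,58
176 80,141,6.9,62 79,143,7.5,61 80,147,9.4,41 79,149,10.3,67 79,151,11.0,54 77,152,11.2,55 83,161,15.1,0 83,164,15.9,8 83,166,16.4,0 82,167,16.8,92 81,169,17.2,107 80,170,17.5,138 80,172,18.0,136 78,173,17.9,135
178 80,141,7.9,63 80,144,9.0,62 81,147,10.5,5 80,149,11.4,64 80
[... 1751 characters left out ...]
,11 74,155,18.0,10 35,124,0.8,100 32,125,1.0,99 30,126,1.3,97 27,126,0.8,95
196 80,134,13.1,68 79,137,14.1,51 82,144,16.5,10 80,144,16.5,10 80,147,17.2,66 79,149,17.7,65 79,151,18.3,56 76,151,18.1,58 39,121,1.1,85 37,122,1.4,49 34,122,1.2,94 32,123,1.2,99 29,124,1.1,98 26,124,0.9,90
198 80,134,13.9,63 83,141,16.4,20 82,143,17.1,13 79,143,16.7,64 80,147,17.9,61 80,150,18.6,60 79,152,19.1,57 77,152,18.8,54 39,119,1.4,97 36,120,1.4,96 34,121,1.6,96 30,121,0.8,94 28,122,1.3,97 25,123,1.4,91
200 79,133,14.3,62 80,136,15.5,54 80,140,16.7,40 80,143,17.5,78 80,146,18.4,60 79,148,18.9,66 80,152,19.7,61 77,152,19.6,54 38,117,1.4,101 35,118,1.2,89 32,119,1.5,97 30,120,1.5,94 26,120,1.0,94 24,121,1.1,94
```

View pics/w8d.png

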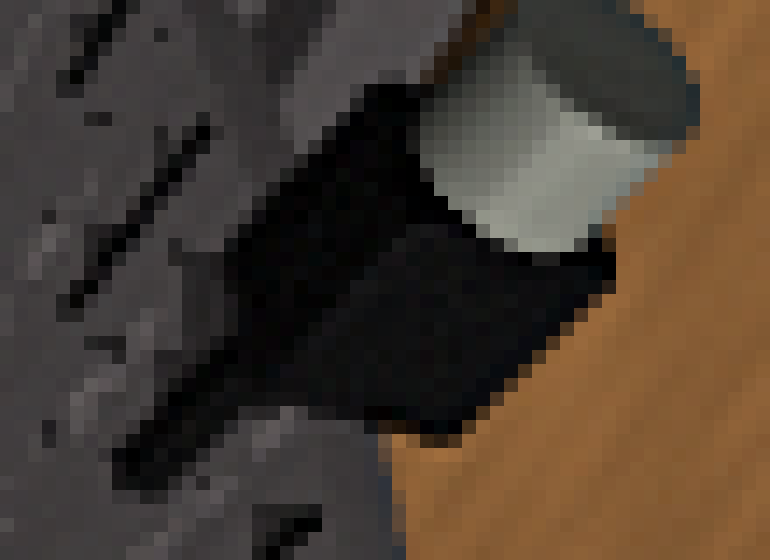

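Run:
```python
from h import *
import pickle
C=pickle.load(open("pics/wrist8.pk","rb")); p=np.load("p.npy"); d=np.load("pics/wrist8.npy"); im=cv2.imread("pics/wrist8.png").astype(float).mean(2)
n=np.array([np.cos(p[2]),np.sin(p[2]),0])
def face(u,v,x):
    A=unproj(C,u,v,0.);B=unproj(C,u,v,1.); k=(x+n@[p[0],p[1],0]-n@A)/(n@(B-A)); return tl(p,A+(B-A)*k)[0]
q=[168,55.6]
def ang(X): y,z=q[0]-X[1],X[2]-q[1]; return round(float(np.degrees(np.arctan2(z,y))),2),round(float(np.hypot(y,z)),1)
# face x from depth, and tongue x
F=[];T=[]
for v in range(185,240):
    for u in range(345,385):
        X=tl(p,unproj(C,u,v,d[v,u]))[0]
        y,z=q[0]-X[1],X[2]-q[1]; rr=np.hypot(y,z);t=np.degrees(np.arctan2(z,y))
        if 120<rr<147 and 19<t<30: F.append(X[0])
        if 137<rr<147 and 14<t<17.5 and im[v,u]<16: T.append(X[0])
print("face x",np.median(F),"tongue x",np.median(T),len(T), np.percentile(T,[10,90]))
dx=(np.median(T)-np.median(F))/1000
for x in(.080+dx,.080+dx+.001,.0805+dx+.0005):
    print(x,[ang(face(u,v,x)) for u,v in((364.6,198.6),(368,195),(371.4,191.0))])
```

```text
face x 79.7866651039131 tongue x 82.19763157295716 42 [80.70252085 82.82302921]
0.08241096646904407 [(16.56, 139.4), (16.55, 143.7), (16.42, 147.9)]
0.08341096646904407 [(17.03, 140.6), (17.0, 144.8), (16.86, 149.0)]
0.08341096646904407 [(17.03, 140.6), (17.0, 144.8), (16.86, 149.0)]
```

Run:
```python
from h import *
import pickle
p=np.load("p.npy"); 
C=pickle.load(open("pics/wrist8.pk","rb")); d=np.load("pics/wrist8.npy"); im=cv2.imread("pics/wrist8.png").astype(float).mean(2)
for q in([168,55.6],[170,54.2]):
    U=[];F=[];TK={10:[],20:[],25:[],30:[]};S=[]
    for v in range(160,275):
        for u in range(345,402):
            X=tl(p,unproj(C,u,v,d[v,u]))[0]; y,z=q[0]-X[1],X[2]-q[1]; rr=np.hypot(y,z); t=np.degrees(np.arctan2(z,y))
            if im[v,u]<30 and 153<rr<164 and 13<t<20:
                h=rr*np.sin(np.radians(t)); 
                (U if X[0]<80.5 else F).append((rr,t,X[0]))
            if im[v,u]>55 and 166<rr<172 and 74<X[0]<85 : S.append((X[0],t,rr))
            for k in TK:
                if im[v,u]<22 and 138<rr<149 and 78<X[0]<81.3 and abs(t-k)<1.5: TK[k].append(t)
    U=np.array(U);F=np.array(F);S=np.array(S)
    print(q,"upper",len(U),np.median(U,0),"front t range",np.percentile(F[:,1],[2,50,98]),F[:,2].mean(),"r",np.percentile(F[:,0],[1,99]),"screw",S[:,0].max(),np.percentile(S[:,1],[2,50,98]),{k:(np.round(np.mean(v),2),len(v)) for k,v in TK.items()})
    u=U; print(" tang centre", np.median(u[:,1]-np.degrees(5/u[:,0])))
```

```text
[168, 55.6] upper 122 [158.73903235  17.7411306   76.57707948] front t range [14.40400194 16.71730156 17.93935418] 83.12479830454764 r [153.24147805 163.84751197] screw 83.43030091973756 [15.93129161 17.27542688 17.810079  ] {10: (np.float64(9.73), 15), 20: (np.float64(19.74), 17), 25: (np.float64(24.81), 14), 30: (np.float64(29.84), 15)}
 tang centre 15.934871738558368
[170, 54.2] upper 123 [158.58588238  18.02004759  76.65058325] front t range [14.80393733 17.05394369 18.20519955] 83.21326152996504 r [153.14692541 163.90700552] screw 83.43030091973756 [16.192962   17.51077649 18.0507194 ] {10: (np.float64(10.12), 16), 20: (np.float64(19.92), 16), 25: (np.float64(24.95), 10), 30: (np.float64(29.92), 17)}
 tang centre 16.215364521058586
```

Run:
```python
from h import *
p=np.load("p.npy"); o=r.get_obs(); R=Ro.from_rotvec(o["orientation"]); c,s=np.cos(p[2]),np.sin(p[2])
Rt=Ro.from_matrix(np.array([[-c,-s,0],[-s,c,0],[0,0,-1]]).T)
rel=(Rt*R.inv()).as_rotvec(); print(rel,np.linalg.norm(rel)); print(tw(p,(0,-195,250))-np.array(o["tcp_pos"]),o["clock"])
```

```text
[-0.42400151  0.01796186 -1.87754729] 1.9249113597422858
[[-0.11799992 -0.25550501  0.00948692]] 9.2833
```

```bash
python3 -m handwheel '[[[-0.0066,-0.0142,0.003,-0.0236,0.001,-0.1043,0],[-0.0066,-0.0142,0.003,-0.0236,0.001,-0.1043,0],[-0.0066,-0.0142,0.003,-0.0236,0.001,-0.1043,0],[-0.0066,-0.0142,0,-0.0236,0.001,-0.1043,0],[-0.0066,-0.0142,0,-0.0236,0.001,-0.1043,0],[-0.0066,-0.0142,0,-0.0236,0.001,-0.1043,0],[-0.0066,-0.0142,0,-0.0236,0.001,-0.1043,0],[-0.0066,-0.0142,0,-0.0236,0.001,-0.1043,0],[-0.0066,-0.0142,0,-0.0236,0.001,-0.1043,0]]]'
python3 -m handwheel '[[[-0.0066,-0.0142,0,-0.0236,0.001,-0.1043,0],[-0.0066,-0.0142,0,-0.0236,0.001,-0.1043,0],[-0.0066,-0.0142,0,-0.0236,0.001,-0.1043,0],[-0.0066,-0.0142,0,-0.0236,0.001,-0.1043,0],[-0.0066,-0.0142,0,-0.0236,0.001,-0.1043,0.038],[-0.0066,-0.0142,0,-0.0236,0.001,-0.1043,0.038],[-0.0066,-0.0142,0,-0.0236,0.001,-0.1043,0.038],[-0.0066,-0.0142,0,-0.0236,0.001,-0.1043,0.038],[-0.0066,-0.0142,0,-0.0236,0.001,-0.1043,0.038],[0,0,0,0,0,0,0.038]]]'
cat > st.py <<'E'
from h import *
p=np.load("p.npy"); o=r.get_obs(); R=Ro.from_rotvec(o["orientation"]); c,s=np.cos(p[2]),np.sin(p[2])
Rt=Ro.from_matrix(np.array([[-c,-s,0],[-s,c,0],[0,0,-1]]).T)
print("rel",(Rt*R.inv()).as_rotvec().round(4),"grasp",tl(p,np.array(o["tcp_pos"])+R.as_matrix()[:,2]*.054).round(1),"tcp",np.round(o["tcp_pos"],4),"F",np.round(o["contact_force"],1),"q",np.round(o["joints"],2),"gw",round(o["grip_width"],4),"t",o["clock"],"qv",np.abs(o["qvel"]).max().round(3))
E
python3 st.py
```

```text
clock: 10.03
tcp_pos: [0.6044, -0.0584, 0.2504]
orientation: [-1.699, 2.587, 0.309]
contact_force: [0.0, 0.1, -0.0]
grip_width: 0.0001
clock: 10.87
tcp_pos: [0.5445, -0.1878, 0.2503]
orientation: [0.343, -3.122, 0.009]
contact_force: [-0.5, 0.8, 0.5]
grip_width: 0.0381
rel [ 0.0056 -0.0006  0.0056] grasp [[  -2.6 -197.1  196.3]] tcp [ 0.5445 -0.1878  0.2503] F [-0.5  0.8  0.5] q [ 1.    0.6  -1.07  1.8   0.6   1.1   1.51] gw 0.0381 t 10.8667 qv 0.136
```

```bash
python3 -m handwheel '[[[0,0,-0.03,0.0056,0,0.0056,0.038],[0,0,-0.03,0,0,0,0.038],[0,0,0,0,0,0,0.038],[0,0,0,0,0,0,0.038]]]'
python3 - <<'E'
from h import *
import pickle
p=np.load("p.npy"); im,d,C=shot("wrist","wrist9"); pickle.dump(C,open("pics/wrist9.pk","wb"))
for z in(52,): print(proj(C,tw(p,[(-48,-195,58),(48,-195,58),(0,-195,58)])).round(0))
E
python3 st.py
```

```text
clock: 11.2
tcp_pos: [0.5454, -0.1848, 0.1894]
orientation: [0.365, -3.119, -0.011]
contact_force: [0.1, 0.9, 0.4]
grip_width: 0.0378
[[278. 163.]
 [276. 299.]
 [277. 236.]]
rel [-0.006   0.0005 -0.0077] grasp [[   0.2 -194.1  136.8]] tcp [ 0.5464 -0.1848  0.1908] F [0.5 1.7 1.1] q [ 0.96  0.67 -1.02  1.84  0.67  1.01  1.46] gw 0.0381 t 11.25 qv 0.025
```

View pics/wrist9.png

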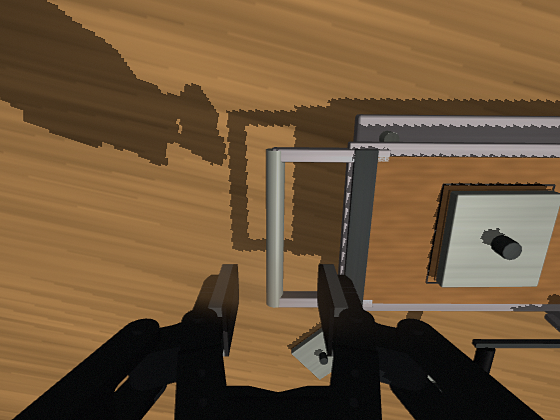

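```bash
python3 -m handwheel '[[[0,-0.001,-0.025,0,0,0,0.038],[0,0,-0.025,0,0,-0.007,0.038],[0,0,-0.02,0,0,0,0.038],[0,0,-0.014,0,0,0,0.038],[0,0,0,0,0,0,0.038],[0,0,0,0,0,0,0.038]]]'; python3 st.py
python3 - <<'E'
from h import *
shot("wrist","wrist10")
E
```

```text
clock: 11.75
tcp_pos: [0.5468, -0.1868, 0.107]
orientation: [-0.349, 3.121, 0.008]
contact_force: [1.1, 0.0, -0.4]
grip_width: 0.0378
rel [-0.0054  0.001   0.0019] grasp [[ 1.000e-01 -1.961e+02  5.300e+01]] tcp [ 0.5468 -0.1868  0.107 ] F [ 1.1  0.  -0.4] q [ 0.89  0.78 -0.92  1.89  0.79  0.89  1.37] gw 0.0378 t 11.75 qv 0.018
```

View pics/wrist10.png

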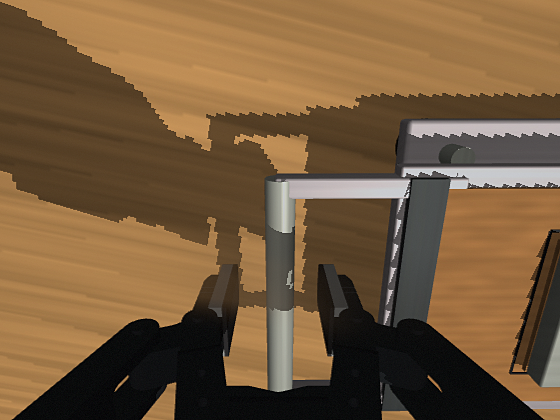

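The bar at u≈280 sits between the pads. I'll close the fingers gently.

```bash
python3 -m handwheel '[[[0,0,0,0,0,0,0.03],[0,0,0,0,0,0,0.024],[0,0,0,0,0,0,0.019],[0,0,0,0,0,0,0.015],[0,0,0,0,0,0,0.012],[0,0,0,0,0,0,0.009],[0,0,0,0,0,0,0.005],[0,0,0,0,0,0,0.0],[0,0,0,0,0,0,0]]]' 35; python3 st.py
python3 - <<'E'
from h import *
shot("wrist","wrist11")
E
```

```text
clock: 12.55
tcp_pos: [0.5461, -0.1861, 0.1064]
orientation: [-0.349, 3.121, 0.009]
contact_force: [-2.6, 4.6, 5.8]
grip_width: 0.0103
rel [-0.006   0.0002  0.002 ] grasp [[  -0.4 -195.3   52.4]] tcp [ 0.5461 -0.1861  0.1064] F [-2.6  4.6  5.8] q [ 0.89  0.78 -0.92  1.89  0.79  0.89  1.37] gw 0.0103 t 12.55 qv 0.001
```

View pics/wrist11.png

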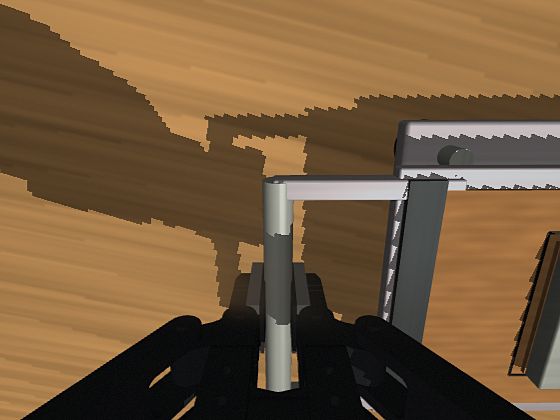

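```bash
cat > plan.py <<'E'
import sys
from h import *
p=np.load("p.npy"); c,s=np.cos(p[2]),np.sin(p[2])
r0=(-365.3,51.4)
def pos(t): t=np.radians(t); return tw(p,(0,170+r0[0]*np.cos(t)+r0[1]*np.sin(t),55-r0[0]*np.sin(t)+r0[1]*np.cos(t)))[0]
A=[float(x) for x in sys.argv[1:]]; cum=np.zeros(3)
for a,b in zip(A,A[1:]):
    d=np.round(pos(b)-pos(A[0])-cum,4); cum+=d; w=np.radians(b-a)
    print([*map(float,d),round(-c*w,4),round(-s*w,4),0,0])
E
python3 plan.py 0 .1 .3 .6 1 1.5 2 2.5 3 3.5 4 | tr -d ' ' | paste -sd,
```

```text
[-0.0,0.0001,0.0006,np.float64(-0.0017),np.float64(-0.0004),0,0],[-0.0001,0.0002,0.0013,np.float64(-0.0034),np.float64(-0.0008),0,0],[-0.0,0.0002,0.0019,np.float64(-0.0051),np.float64(-0.0012),0,0],[-0.0001,0.0004,0.0026,np.float64(-0.0068),np.float64(-0.0016),0,0],[-0.0001,0.0005,0.0031,np.float64(-0.0085),np.float64(-0.0019),0,0],[-0.0001,0.0006,0.0032,np.float64(-0.0085),np.float64(-0.0019),0,0],[-0.0002,0.0005,0.0032,np.float64(-0.0085),np.float64(-0.0019),0,0],[-0.0001,0.0006,0.0031,np.float64(-0.0085),np.float64(-0.0019),0,0],[-0.0002,0.0006,0.0032,np.float64(-0.0085),np.float64(-0.0019),0,0],[-0.0001,0.0007,0.0032,np.float64(-0.0085),np.float64(-0.0019),0,0]
```

```bash
python3 -m handwheel '[[[0,0.0001,0.0006,-0.0017,-0.0004,0,0],[-0.0001,0.0002,0.0013,-0.0034,-0.0008,0,0],[0,0.0002,0.0019,-0.0051,-0.0012,0,0],[-0.0001,0.0004,0.0026,-0.0068,-0.0016,0,0],[-0.0001,0.0004,0.0025,-0.0068,-0.0015,0,0],[-0.0001,0.0003,0.0019,-0.005,-0.0011,0,0],[0,0.0002,0.0013,-0.0034,-0.0008,0,0],[0,0.0001,0.0006,-0.0017,-0.0004,0,0]]]'; python3 st.py; python3 -c "
from h import *
shot('side','side12');im=cv2.imread('pics/side12.png');cv2.imwrite('pics/side12c.png',cv2.resize(im[120:260,220:400],(771,600),interpolation=cv2.INTER_CUBIC))"; python3 plan.py 2 2.1 2.3 2.6 3 3.5 4 4.5 5 5.5 6 | sed 's/np.float64(\([^)]*\))/\1/g' | tr -d ' ' | paste -sd,
```

```text
clock: 13.27
tcp_pos: [0.5456, -0.1843, 0.1182]
orientation: [-0.349, 3.117, -0.044]
contact_force: [1.9, 6.0, -5.8]
grip_width: 0.0105
rel [0.0274 0.0081 0.0018] grasp [[  -0.5 -195.2   64.2]] tcp [ 0.5456 -0.1843  0.1182] F [ 1.9  6.  -5.8] q [ 0.88  0.74 -0.92  1.9   0.8   0.9   1.35] gw 0.0105 t 13.2667 qv 0.016
[-0.0,0.0001,0.0006,-0.0017,-0.0004,0,0],[-0.0001,0.0002,0.0013,-0.0034,-0.0008,0,0],[-0.0001,0.0004,0.0019,-0.0051,-0.0012,0,0],[-0.0001,0.0004,0.0025,-0.0068,-0.0016,0,0],[-0.0001,0.0007,0.0032,-0.0085,-0.0019,0,0],[-0.0001,0.0006,0.0031,-0.0085,-0.0019,0,0],[-0.0002,0.0007,0.0032,-0.0085,-0.0019,0,0],[-0.0002,0.0007,0.0031,-0.0085,-0.0019,0,0],[-0.0001,0.0007,0.0032,-0.0085,-0.0019,0,0],[-0.0002,0.0007,0.0031,-0.0085,-0.0019,0,0]
```

View pics/side12c.png

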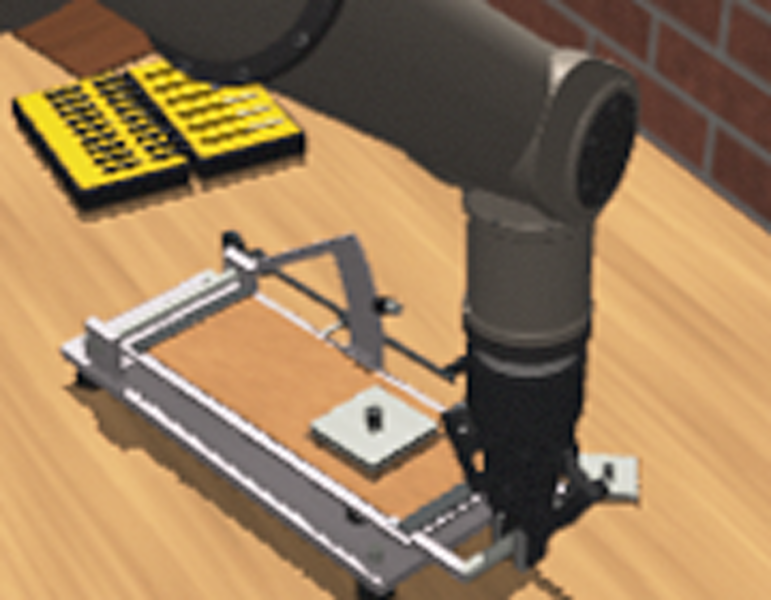

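The plane is lifting, with the sled still inside its outline and the forces small. I'll continue.

```bash
python3 -m handwheel '[[[0,0.0001,0.0006,-0.0017,-0.0004,0,0],[-0.0001,0.0002,0.0013,-0.0034,-0.0008,0,0],[-0.0001,0.0004,0.0019,-0.0051,-0.0012,0,0],[-0.0001,0.0004,0.0025,-0.0068,-0.0016,0,0],[-0.0001,0.0006,0.0032,-0.0085,-0.0019,0,0],[-0.0001,0.0006,0.0031,-0.0085,-0.0019,0,0],[-0.0002,0.0007,0.0032,-0.0085,-0.0019,0,0],[-0.0002,0.0007,0.0031,-0.0085,-0.0019,0,0],[-0.0001,0.0007,0.0032,-0.0085,-0.0019,0,0],[-0.0002,0.0007,0.0031,-0.0085,-0.0019,0,0]]]'; python3 st.py; python3 plan.py 6 6.5 7 7.5 8 8.5 9 9.5 10 10.5 11 | sed 's/np.float64(\([^)]*\))/\1/g' | tr -d ' ' | paste -sd,;python3 plan.py 11 11.5 12 12.5 13 13.5 13.9 14.2 14.4 14.5 | sed 's/np.float64(\([^)]*\))/\1/g' | tr -d ' ' | paste -sd,
```

```text
clock: 14.15
tcp_pos: [0.5444, -0.1792, 0.1433]
orientation: [-0.347, 3.106, -0.152]
contact_force: [2.9, 5.6, -6.7]
grip_width: 0.0103
rel [0.0952 0.0237 0.0018] grasp [[  -0.5 -193.7   89.6]] tcp [ 0.5444 -0.1792  0.1433] F [ 2.9  5.6 -6.7] q [ 0.85  0.68 -0.91  1.92  0.82  0.92  1.3 ] gw 0.0103 t 14.15 qv 0.09
[-0.0002,0.0008,0.0031,-0.0085,-0.0019,0,0],[-0.0002,0.0008,0.0031,-0.0085,-0.0019,0,0],[-0.0001,0.0008,0.0031,-0.0085,-0.0019,0,0],[-0.0002,0.0009,0.0031,-0.0085,-0.0019,0,0],[-0.0002,0.0008,0.0031,-0.0085,-0.0019,0,0],[-0.0003,0.0009,0.0031,-0.0085,-0.0019,0,0],[-0.0002,0.001,0.0031,-0.0085,-0.0019,0,0],[-0.0002,0.0009,0.0031,-0.0085,-0.0019,0,0],[-0.0002,0.001,0.003,-0.0085,-0.0019,0,0],[-0.0002,0.001,0.0031,-0.0085,-0.0019,0,0]
[-0.0002,0.001,0.003,-0.0085,-0.0019,0,0],[-0.0003,0.0011,0.0031,-0.0085,-0.0019,0,0],[-0.0002,0.0011,0.003,-0.0085,-0.0019,0,0],[-0.0003,0.0011,0.003,-0.0085,-0.0019,0,0],[-0.0002,0.0011,0.003,-0.0085,-0.0019,0,0],[-0.0003,0.001,0.0024,-0.0068,-0.0016,0,0],[-0.0001,0.0007,0.0018,-0.0051,-0.0012,0,0],[-0.0001,0.0004,0.0012,-0.0034,-0.0008,0,0],[-0.0001,0.0003,0.0006,-0.0017,-0.0004,0,0]
```

```bash
python3 -m handwheel '[[[-0.0002,0.0008,0.0031,-0.0085,-0.0019,0,0],[-0.0002,0.0008,0.0031,-0.0085,-0.0019,0,0],[-0.0001,0.0008,0.0031,-0.0085,-0.0019,0,0],[-0.0002,0.0009,0.0031,-0.0085,-0.0019,0,0],[-0.0002,0.0008,0.0031,-0.0085,-0.0019,0,0],[-0.0003,0.0009,0.0031,-0.0085,-0.0019,0,0],[-0.0002,0.001,0.0031,-0.0085,-0.0019,0,0],[-0.0002,0.0009,0.0031,-0.0085,-0.0019,0,0],[-0.0002,0.001,0.003,-0.0085,-0.0019,0,0],[-0.0002,0.001,0.0031,-0.0085,-0.0019,0,0]]]'; python3 st.py
python3 -m handwheel '[[[-0.0002,0.001,0.003,-0.0085,-0.0019,0,0],[-0.0003,0.0011,0.0031,-0.0085,-0.0019,0,0],[-0.0002,0.0011,0.003,-0.0085,-0.0019,0,0],[-0.0003,0.0011,0.003,-0.0085,-0.0019,0,0],[-0.0002,0.0011,0.003,-0.0085,-0.0019,0,0],[-0.0003,0.001,0.0024,-0.0068,-0.0016,0,0],[-0.0001,0.0007,0.0018,-0.0051,-0.0012,0,0],[-0.0001,0.0004,0.0012,-0.0034,-0.0008,0,0],[-0.0001,0.0003,0.0006,-0.0017,-0.0004,0,0],[0,0,0,0,0,0,0]]]'; python3 st.py; python3 -c "
from h import *
shot('wrist','wrist13');shot('scene','scene13');shot('side','side13');im=cv2.imread('pics/side13.png');cv2.imwrite('pics/side13c.png',cv2.resize(im[120:260,220:400],(771,600),interpolation=cv2.INTER_CUBIC))"
```

```text
clock: 14.98
tcp_pos: [0.5424, -0.1703, 0.1742]
orientation: [-0.345, 3.087, -0.286]
contact_force: [1.9, 4.9, -6.3]
grip_width: 0.0106
rel [0.1801 0.0428 0.0017] grasp [[  -0.5 -189.2  121.1]] tcp [ 0.5424 -0.1703  0.1742] F [ 1.9  4.9 -6.3] q [ 0.81  0.61 -0.91  1.93  0.84  0.95  1.24] gw 0.0106 t 14.9833 qv 0.086
clock: 15.82
tcp_pos: [0.5407, -0.1625, 0.1955]
orientation: [-0.344, 3.07, -0.38]
contact_force: [2.1, 6.1, -6.6]
grip_width: 0.0106
rel [0.2398 0.0564 0.0016] grasp [[  -0.5 -184.5  143.1]] tcp [ 0.5407 -0.1625  0.1955] F [ 2.1  6.1 -6.6] q [ 0.78  0.56 -0.91  1.95  0.86  0.98  1.2 ] gw 0.0106 t 15.8167 qv 0.003
```

View pics/side13c.png

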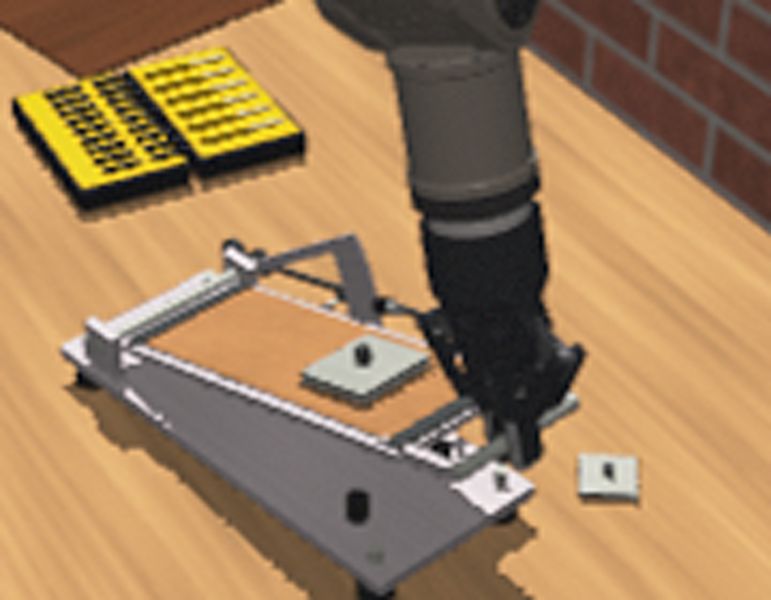

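View pics/wrist13.png

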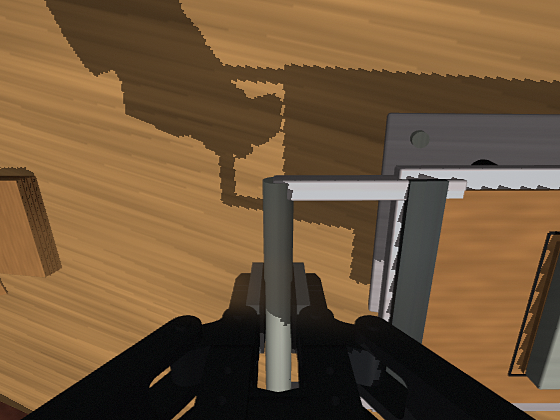

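View pics/scene13.png

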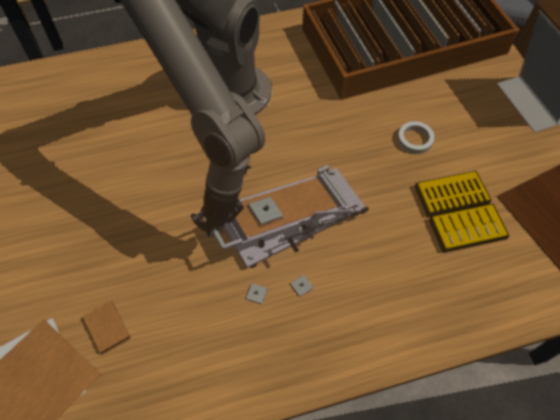

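```bash
python3 -c "
import cv2
for n,a in(('scene13',(190,260,230,380)),('side13',(160,220,260,350))):
    im=cv2.imread(f'pics/{n}.png')[a[0]:a[1],a[2]:a[3]];cv2.imwrite(f'pics/{n}d.png',cv2.resize(im,None,fx=5,fy=5,interpolation=cv2.INTER_CUBIC))"
```

```text
(no output)
```

View pics/scene13d.png

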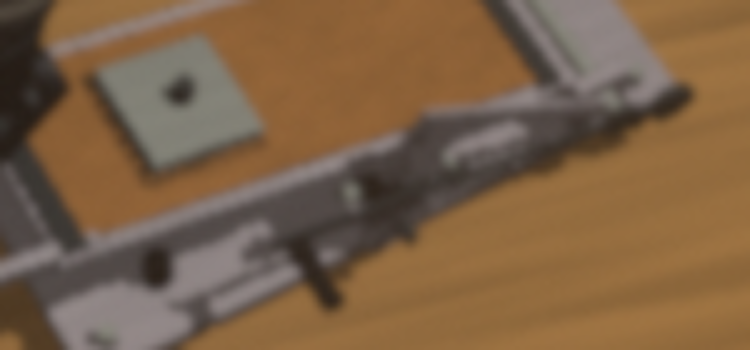

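View pics/side13d.png

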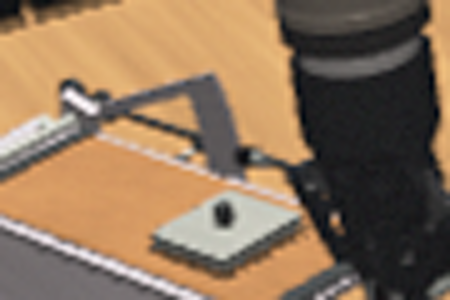

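```bash
python3 plan.py 14.4 14.5 14.7 15 15.3 15.6 15.8 16 16.1 | sed 's/np.float64(\([^)]*\))/\1/g' | tr -d ' ' | paste -sd,
```

```text
[-0.0001,0.0002,0.0006,-0.0017,-0.0004,0,0],[-0.0001,0.0005,0.0012,-0.0034,-0.0008,0,0],[-0.0001,0.0008,0.0018,-0.0051,-0.0012,0,0],[-0.0002,0.0007,0.0017,-0.0051,-0.0012,0,0],[-0.0002,0.0007,0.0018,-0.0051,-0.0012,0,0],[-0.0001,0.0005,0.0012,-0.0034,-0.0008,0,0],[-0.0001,0.0006,0.0012,-0.0034,-0.0008,0,0],[-0.0001,0.0002,0.0006,-0.0017,-0.0004,0,0]
```

```bash
python3 -m handwheel '[[[-0.0001,0.0002,0.0006,-0.0017,-0.0004,0,0],[-0.0001,0.0005,0.0012,-0.0034,-0.0008,0,0],[-0.0001,0.0008,0.0018,-0.0051,-0.0012,0,0],[-0.0002,0.0007,0.0017,-0.0051,-0.0012,0,0],[-0.0002,0.0007,0.0018,-0.0051,-0.0012,0,0],[-0.0001,0.0005,0.0012,-0.0034,-0.0008,0,0],[-0.0001,0.0006,0.0012,-0.0034,-0.0008,0,0],[-0.0001,0.0002,0.0006,-0.0017,-0.0004,0,0],[0,0,0,0,0,0,0],[0,0,0,0,0,0,0]]]'; python3 st.py
python3 - <<'E'
from h import *
p=np.load("p.npy"); c,s=np.cos(p[2]),np.sin(p[2])
o=r.get_obs(); g=tl(p,np.array(o["tcp_pos"])+Ro.from_rotvec(o["orientation"]).as_matrix()[:,2]*.054)[0]
print("tilt from z",np.degrees(np.arcsin((52+g[2]-52.4-55)/365))+.47)
for n in("scene","side","wrist"):
    im,d,C=shot(n,n+"14")
    v,u=np.mgrid[0:420,0:560]; X=tl(p,unproj(C,u.ravel(),v.ravel(),d.ravel())); k=(d.ravel()>0)&(abs(X[:,0])<50)&(X[:,1]>-10)&(X[:,1]<140)&(X[:,2]>57)&(X[:,2]<160)
    if k.sum()>200:
        Y=X[k]; 
        a,b=np.polyfit(Y[:,1],Y[:,2],1); 
        for _ in range(5):
            e=abs(Y[:,2]-a*Y[:,1]-b); a,b=np.polyfit(Y[e<4,1],Y[e<4,2],1)
        print(n,k.sum(),"plane tilt by depth",np.degrees(np.arctan(-a)))
    for m in r.masks_of("peak_knob",n)[:1]:
        vv,uu=np.nonzero(m["pixels"]&(d>0)); Z=tl(p,unproj(C,uu,vv,d[vv,uu])); Z=Z[(Z[:,0]>95)&(Z[:,0]<132)&(Z[:,2]>80)]; print(n,"knob",len(Z),np.median(Z,0) if len(Z) else 0)
im=cv2.imread('pics/scene14.png')[190:260,230:380];cv2.imwrite('pics/scene14d.png',cv2.resize(im,None,fx=5,fy=5,interpolation=cv2.INTER_CUBIC))
E
```

```text
clock: 16.8
tcp_pos: [0.5397, -0.1584, 0.2055]
orientation: [-0.342, 3.061, -0.424]
contact_force: [2.3, 4.2, -6.2]
grip_width: 0.0108
rel [0.2684 0.0634 0.0017] grasp [[  -0.5 -181.8  153.5]] tcp [ 0.5397 -0.1584  0.2055] F [ 2.3  4.2 -6.2] q [ 0.76  0.54 -0.91  1.95  0.86  0.99  1.18] gw 0.0108 t 16.8 qv 0.001
tilt from z 16.067297419083882
scene 1673 plane tilt by depth 16.001292883568652
scene knob 72 [113.39692034 -28.63860788 117.39587436]
side 616 plane tilt by depth 16.107546222881624
side knob 0 0
wrist knob 0 0
```

View pics/scene14d.png

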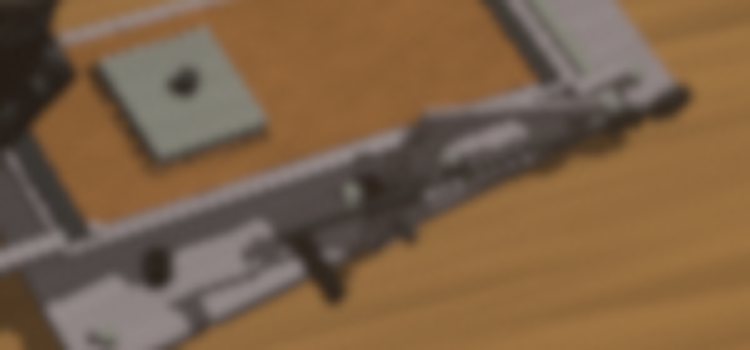

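View pics/wrist14.png

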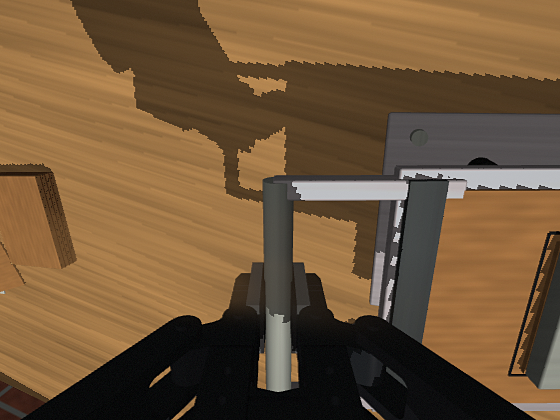

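```bash
python3 -c "
from h import *
print(r.hand_in()); print(r.get_obs()['clock'])"
```

```text
the job is handed in; nothing more can be done
None
the job is handed in; nothing more can be done
```

I set the tester up as asked and handed it in at about 17 s, with the arm still holding the plane by its handle at about 16.05°.

- **Peak pointer:** I pushed it down by its knob until the stop took up 8.5 N. The pictures showed it level, and the plane was still down.
- **Lift:** I gripped the handle mid-bar and raised the plane in small steps with speed ramps. The force at the tool stayed at roughly 10 N or below.
- **Plane angle:** The arm's position gives 16.07°. Depth readings of the plane from the two fixed cameras give 16.0° and 16.1°, and the peak knob reads about 16.0°.
- **Clip angle:** I measured it against the quadrant's ticks as about 16.2°, but individual estimates ran from 15.9° to 16.5°. I stopped slightly on the low side so as not to go past it.
- **Not confirmed:** In the last pictures the plane's pointer and the clip were too small to compare directly, so their match rests on the measured angles.
- **Sled and other things:** In the last pictures the sled still sits on its outline. I touched only the knob and the handle. I did not re-measure the clip, tape roll, screwdriver case or card stack at the end. The pictures show no sign that any of them moved.
- **Turn that hit a limit:** While turning the wrist for a better view of the clip, one turn ran up to the last joint's limit and stopped there. I turned back the other way, and nothing was touched.

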